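# Lean the boiler-house panel and lock the stand's outrigger leg at its mark

### The job

Take the green panel out of its rack and lean it against the rest bar of the grey stand, its foot on the plank inside the lip, and let go of it. Then draw the stand's spring-loaded leg out until its crossbar lies over the red band, and while holding it there slide the orange cam lever fully closed; the lever must not be closed with the leg off the mark. Finish still holding the leg at the red band (the cam nut is not tightened yet, so the spring would pull it back), with the panel still leaning and the loose boiler parts left alone.

Things in the scene. Friction and masses are not known exactly. Their poses are not given: they have to be found in the camera images.
- panel_center (a point): centre of the green flat panel, 8 mm thick (its x axis), 130 mm wide (y), 150 mm tall (z), about 0.16 kg. It starts upright in the rack's slot, 26 mm of it below the slot's walls (wall tops 32 mm above the desk). Pinch its top edge from above across its thickness and lift straight up 30 mm or more to clear the slot.
- panel_foot (a point): middle of the panel's bottom edge face, 75 mm below panel_center along the panel's z
- panel: the same panel; its origin is panel_foot
- stand: grey panel stand, fixed to the desk; origin on the desk under its housing, x axis pointing away from the leg. In its frame (mm): housing x -30..30, y -45..55, up to z 38; wooden base plank x -32..98, y -80..80, top at z 6; lip across the plank x 80..88, top at z 20; rest bar 10 mm thick along y (-70..70) at x 20, z 90, on posts at y -70 and 70
- stand_rest (a point): middle of the rest bar's axis. The panel belongs on the bar's far (+x) side: foot on the plank between the posts and the lip, centred, wide side along the bar, top leaning towards the stand's -x on the bar (about 0.5 rad from vertical when the foot touches the lip)
- red_band (a point): middle of the red band, 22 mm long along the stand's x, painted on a thin white strip that lies on the desk beside the leg. The leg is at its mark when the crossbar (10 mm thick) lies wholly over the red band: leg joint 0.050 +- 0.006. The red still shows on both sides of the bar then.
- leg (a joint): how far the leg is drawn out of the housing, m: 0 home (the start), 0.050 at the mark, 0.080 its stop. It slides along the stand's -x. A spring always pulls it home (3 N at home, 4 N at the mark), so it slides back when let go.
- crossbar (a point): point to hold, near the black +y end of the leg's aluminium crossbar: stand x = -100 - leg joint, y 140, z 30 (mm). The bar is 10 mm thick along x, z 10..36, y -70..165; the rest of the leg joins it at y -10..10. One hand with a finger on each side of the bar can hold the leg out while sliding along it towards -y, pushing the lever closed with its fingers' sides
- lever (a joint): angle of the orange cam lever, rad: 0 closed (against its stop, parallel to the leg), 0.40 wide open; starts between 0.28 and 0.36 and stays where it is left (0.08 N m of friction). It turns about an upright pivot at the stand's x -10, y 30 mm; open, its tip is swung towards the stand's +y
- rack: dark wooden rack, 70 x 130 mm, fixed, with the slot along its y through its middle; origin on the desk under its middle; slot floor 6 mm above the desk, walls 12 mm thick, tops at 32 mm
- chimney: tinplate chimney stack, 122 mm tall, 52 mm across its foot, standing; leave alone
- gauge: nickel pressure gauge, 52 mm across, 17 mm high, lying face up; leave alone
- union: hexagonal brass union, 30 mm across, 24 mm high; leave alone
- axle: black iron axle, 160 mm long, 24 mm high, lying; leave alone
- lever_push (a point): a point on the orange lever's axis, 140 mm from its pivot, where the crossbar's mark passes below it; the lever is a straight bar 195 mm long from pivot to tip, 12 mm wide and 16 mm tall, from 42 to 58 mm above the desk, and passes over the crossbar
Mind the look-alikes: they are no part of the job. Of the things that look like the panel, the middle-sized one is meant.

How it is judged:
By the outcome, as a careful person would: the job done as asked, in the order asked, and still so for the second after the job is handed in, while the arm keeps its last pose, push and grip.
It also fails if it takes over 58 s, if anything falls off the work surface, if the arm or the gripper's body presses on something with over 40 N, if the wrist force passes 120 N, or if a joint passes its speed limit or range.

### The arm

A 6-joint arm with a two-finger parallel gripper is mounted at the origin on the work surface. World frame = base frame: x ahead of the robot, y to its left, z up, the work surface at z = 0. Lengths are in m, angles in rad, forces in N, time in s.
With the tool pointing down it reaches from about 0.325 to 0.9 m from the base axis. Payload 3.5 kg.
Tool frame: the origin (TCP) lies between the finger pads; the fingertips stand 25 mm ahead of it and the grasp point (between the pads) lies 6 mm ahead of it; z points along the fingers, y is the direction in which the jaws open and shut (so a half turn about z gives the same grasp; the last joint's range is limited). The gripper opens to 85 mm and grips with 20 to 120 N. Pads are 22 mm wide; open, the fingers measure 114 mm over their backs; the gripper's body (76 mm by 85 mm) begins 54 mm behind the grasp point. The pads swing forward as they close: fully open they stand 13 mm farther back than shut.
Start: joints at [-1.344, 0.276, -0.026, 1.268, 0, 1.467], TCP at [0.202, -0.591, 0.256] pointing down, gripper open.
Joint ranges: [-3.12, 3.12], [-0.85, 1.88], [-1.08, 1.24], [-1.95, 2.15], [-1.57, 1.53], [-3.14, 3.14]. Speed limits (rad/s): [2.57, 2.57, 3.14, 3.14, 3.14, 3.14].

### API

Orientations are given as a unit quaternion [w, x, y, z].
In Python, from workcell import * gives the robot as it stands.
- The arm moves only by the tool step_arm, never from a script. Its argument "rows" is a list of rows, each a list of 6 numbers: the shift along the tool's x, y, z in cm, then the turn, a rotation vector about the tool's x, y, z in degrees. In form: [[dx, dy, dz, rx, ry, rz], ...]. A call has 1 to 20 rows; each row shifts and turns the pose as measured when the row begins, along the tool's axes as they then stand; what a row does not reach is not made up. A row lasts 1/12 s, in which the tool goes at most 41.7 mm and 7.16 degrees, less where a joint would pass 70% of its speed; a pose out of reach is approached as far as the arm can. A call is refused whole if a number of a shift passes 4.17 or a number of a turn 7.16, either way. A call with a gripper value outside its range is refused whole. "jaw" is the closure, from 0 (fully open) to 1 (shut), set as the call begins (left out, the last holds). The fingers move at their own pace and stop on an object; "newtons" is the grip in N (left out, the last holds). Time passes only in rows, so rows that do not move let the fingers close. It gives the time, the measured TCP pose, the force and the opening at its end, in the units of the state.
- read_state(): the state, without advancing time (a new reading comes with each control period).
- read_camera(name): name is "side" or "top" or "wrist"; returns (picture, depth): 480x640x3 uint8, red, green, blue; 480x640 float32, m along the optical axis (not along the pixel's ray), 0 where there is no reading.
- camera_info(name): a dict with "fx", "fy", "cx", "cy" (pixels), "R" (3x3) and "t" (3): a world point X has camera coordinates R X + t; the wrist camera has in their place "mount" (4x4, takes a point from camera to tool coordinates, whose origin is the TCP and whose axes are the flange's). Camera axes: x right, y down, z forward; pixel columns grow to the right and rows downward; lengths in m; the calibration is good to about 2 mm. A picture is of the moment at which its call begins: read the wrist's pose just before it. camera_info takes no time and is no camera call.
- hand_in(): hands the job in, once; it reports no verdict.
Trained networks look in the newest picture that a camera, given by its name, has taken for a name from the list of things; names that differ only in an ending like _2 or _b are one class to them, and where a whole thing is asked for, a point or a joint stands for the part that bears it (a point fixed in the world has none). Each returns a list of dicts, best first, with "score" (0 to 1); they miss things now and then, are a little off and sometimes report something else, mostly with a low value. They report only what shows in the picture. A call takes as long as a camera call. They do not tell look-alikes from the thing itself.
- boxes_of(camera, name): "position" ([column, row] in pixels, amid what is visible of it).
The state is a dict: "time_s": time; "joint_pos": joint angles; "joint_velocities": joint speeds; "joint_torque": joint torques, N m; "position": TCP position; "orientation": TCP orientation; "wrist_force": force on the tool from outside, world axes, zero at the start; "wrist_torque": the same for the moment, N m; "gripper_width": finger opening in m.
Only numpy, scipy, OpenCV 4.12 (cv2) and the standard library are available. Lean on these libraries where they do the work, as an engineer would, in place of code of your own. Each camera call takes 0.05 s, during which the arm holds its last target.

## Working session

There is one attempt and no reset: what is moved stays moved. The work goes in short steps, Python scripts to look and compute and a tool call to move; the robot and the scene stay as the last step left them, time stands still between calls to the robot, and variables do not carry over. Pictures are saved under pics/ and viewed, and the job is handed in when it is done.

Besides the shell and the picture viewer there is one more tool, called as a command line: name --pt "numbers of a row" for each row, then --argument value for the rest. step_arm: Moves the arm, as the interface text tells. Its arguments: {"type":"object","properties":{"rows":{"type":"array"},"jaw":{"type":"number"},"newtons":{"type":"number"}},"required":["rows"]}

```bash
ls; mkdir -p pics
cat > h.py <<'E'
from workcell import *
import numpy as np, cv2
from scipy.spatial.transform import Rotation as Ro
def snap(cam,fn):
    s=read_state(); p,d=read_camera(cam)
    cv2.imwrite('pics/'+fn+'.png',p[:,:,::-1]); np.savez('pics/'+fn+'.npz',p=p,d=d,pos=s['position'],q=s['orientation'])
    return p,d,s
def world(cam,u,v,z,s=None):
    i=camera_info(cam); c=np.stack([(np.asarray(u)-i['cx'])/i['fx']*z,(np.asarray(v)-i['cy'])/i['fy']*z,z],-1)
    if cam=='wrist':
        m=np.array(i['mount']); c=c@m[:3,:3].T+m[:3,3]
        q=s['orientation']; return c@Ro.from_quat([q[1],q[2],q[3],q[0]]).as_matrix().T+np.array(s['position'])
    R=np.array(i['R']);t=np.array(i['t']); return (c-t)@R
def proj(cam,X):
    i=camera_info(cam);c=np.array(i['R'])@np.asarray(X)+np.array(i['t']); return c[0]/c[2]*i['fx']+i['cx'],c[1]/c[2]*i['fy']+i['cy']
E
python3 - <<'E'
from h import *
snap('top','top0');snap('side','side0')
s=read_state();print(s)
for c in ('top','side'):
  for n in ('panel','stand','rack','lever','red_band','crossbar'):
    print(c,n,[(np.round(b['position']),round(b['score'],2)) for b in boxes_of(c,n)])
E
```

```text
pics
{'time_s': 0.1, 'joint_pos': array([-1.34441982e+00,  2.77067864e-01, -2.77640997e-02,  1.26801494e+00,
        5.19209997e-06,  1.46742732e+00]), 'joint_velocities': array([ 8.76509482e-04, -2.65718884e-03,  5.14934310e-03,  1.01456850e-03,
        6.79952504e-04,  3.60963967e-06]), 'joint_torque': array([ 1.56726332e-03, -4.46706247e+01,  2.96129447e+01,  8.42415058e-03,
       -3.10442181e-05, -1.22540015e-06]), 'position': array([ 0.2022354 , -0.59066789,  0.2552551 ]), 'orientation': array([-1.02350716e-03,  9.86438730e-01,  1.64126724e-01, -6.04280574e-05]), 'wrist_force': array([-0.47573569, -0.28186367, -0.81442046]), 'wrist_torque': array([ 0.01084898,  0.03021636, -0.00037939]), 'gripper_width': 0.08550007814131641}
top panel [(array([148., 336.]), 0.89), (array([126., 188.]), 0.85), (array([133., 244.]), 0.57), (array([371., 197.]), 0.19)]
top stand [(array([372., 196.]), 0.81)]
top rack [(array([152., 258.]), 0.56)]
top lever [(array([335., 228.]), 0.74), (array([133., 246.]), 0.7)]
top red_band [(array([371., 196.]), 0.91), (array([333., 223.]), 0.28)]
top crossbar [(array([358., 234.]), 0.64)]
side panel [(array([207., 358.]), 0.97), (array([136., 347.]), 0.97), (array([314., 386.]), 0.67)]
side stand [(array([312., 188.]), 0.94)]
side rack [(array([220., 387.]), 0.61)]
side lever [(array([322., 205.]), 0.71), (array([326., 206.]), 0.16)]
side red_band [(array([309., 191.]), 0.91)]
side crossbar [(array([326., 206.]), 0.65)]
```

View pics/top0.png

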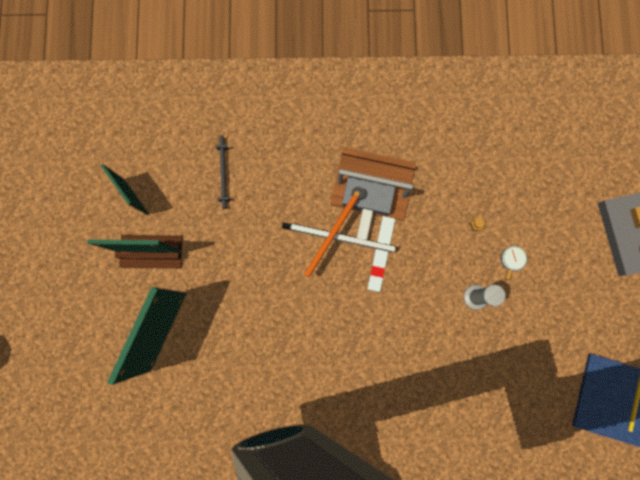

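View pics/side0.png

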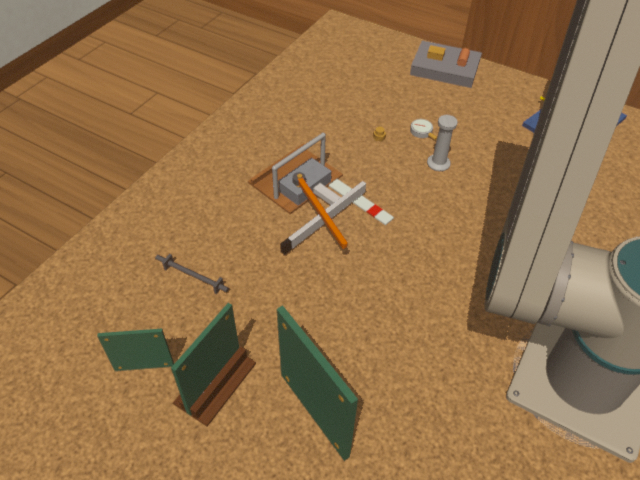

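Run:
```python
from h import *
z=np.load('pics/top0.npz');d=z['d'];p=z['p']
v,u=np.mgrid[:480,:640]
W=world('top',u,v,d)
np.save('pics/Wtop0.npy',W)
i=camera_info('top');print('cam',-np.array(i['R']).T@np.array(i['t']), i['fx'])
hsv=cv2.cvtColor(p,cv2.COLOR_RGB2HSV)
def stat(n,m):
    print(n,m.sum(), W[m].mean(0).round(4), W[m].min(0).round(3),W[m].max(0).round(3))
H,S,V=hsv[...,0],hsv[...,1],hsv[...,2]
box=lambda a,b,c,e:(u>=a)&(u<b)&(v>=c)&(v<e)
red=((H<4)|(H>176))&(S>180)&box(360,400,250,300); stat('red',red)
org=(H>4)&(H<13)&(S>200)&box(300,365,185,280)&(W[...,2]>.035); stat('lever',org)
pts=W[org]; c=pts.mean(0); uu,ss,vv=np.linalg.svd((pts-c)[:,:2]); print('lever dir',vv[0],np.degrees(np.arctan2(vv[0][1],vv[0][0])), c)
bar=box(280,400,218,255)&(W[...,2]>.025)&(W[...,2]<.042)&(S<60); stat('bar',bar)
pts=W[bar];c=pts.mean(0);uu,ss,vv=np.linalg.svd((pts-c)[:,:2]);print('bar dir',vv[0],np.degrees(np.arctan2(vv[0][1],vv[0][0])),c)
gr=(H>60)&(H<100)&(S>70)&box(80,200,232,258)&(W[...,2]>.04); stat('panel',gr)
top=gr&(W[...,2]>.14);stat('ptop',top)
pts=W[gr];c=pts.mean(0);uu,ss,vv=np.linalg.svd(pts-c);print(vv,ss,c)
rk=box(112,190,230,272)&(abs(W[...,2]-.032)<.006);stat('rack',rk)
rest=box(330,420,160,195)&(abs(W[...,2]-.095)<.01);stat('rest',rest)
pts=W[rest];c=pts.mean(0);uu,ss,vv=np.linalg.svd((pts-c)[:,:2]);print('rest dir',vv[0],np.degrees(np.arctan2(vv[0][1],vv[0][0])),c)
cr=cv2.resize(p[150:320,70:270],None,fx=3.5,fy=3.5,interpolation=cv2.INTER_CUBIC);cv2.imwrite('pics/c1.png',cr[:,:,::-1])
cr=cv2.resize(p[140:300,270:430],None,fx=3.7,fy=3.7,interpolation=cv2.INTER_CUBIC);cv2.imwrite('pics/c2.png',cr[:,:,::-1])
```

```text
cam [ 0.39015403 -0.0370928   1.10068923] 523.2352012851067
red 90 [ 0.4736 -0.1536  0.0065] [ 0.464 -0.166  0.002] [ 0.483 -0.141  0.012]
lever 365 [ 0.5492 -0.0611  0.0627] [ 0.39  -0.109  0.055] [ 0.624 -0.006  1.101]
lever dir [-0.85232341  0.52301511] 148.4652824168522 [ 0.54923817 -0.06107102  0.06266977]
bar 763 [ 0.5476 -0.0896  0.0346] [ 0.513 -0.186  0.025] [0.584 0.041 0.042]
bar dir [0.15948194 0.98720085] 80.8231727211527 [ 0.54759491 -0.08960806  0.03462607]
panel 629 [0.5169 0.3126 0.1315] [ 0.39  -0.037  0.04 ] [0.522 0.387 1.101]
ptop 281 [0.5163 0.3112 0.176 ] [ 0.39  -0.037  0.14 ] [0.522 0.387 1.101]
[[ 0.10768458  0.33061094 -0.93760356]
 [-0.02913748 -0.94163288 -0.33537819]
 [-0.99375804  0.06343447 -0.09176617]] [2.70089359 0.92840203 0.11775674] [0.51685993 0.31261862 0.1314563 ]
rack 488 [0.513  0.3167 0.0334] [0.503 0.257 0.026] [0.536 0.39  0.038]
rest 387 [ 0.6497 -0.1457  0.0958] [ 0.63  -0.219  0.087] [ 0.67  -0.074  0.101]
rest dir [0.22740968 0.97379918] 76.8553831464812 [ 0.64968921 -0.14568656  0.0957643 ]
```

Run:
```python
import cv2
a=cv2.imread('pics/side0.png')[290:460,90:370];cv2.imwrite('pics/c3.png',cv2.resize(a,None,fx=2.8,fy=2.8,interpolation=cv2.INTER_CUBIC))
```

```text
(no output)
```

View pics/c1.png

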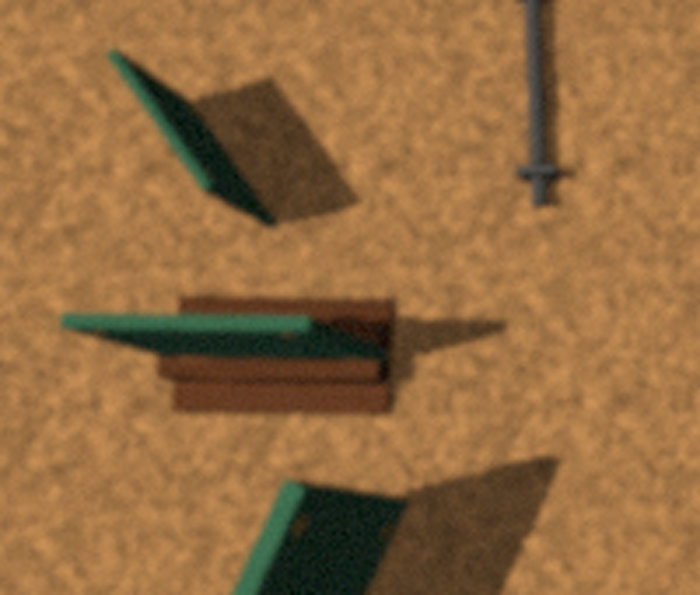

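View pics/c2.png

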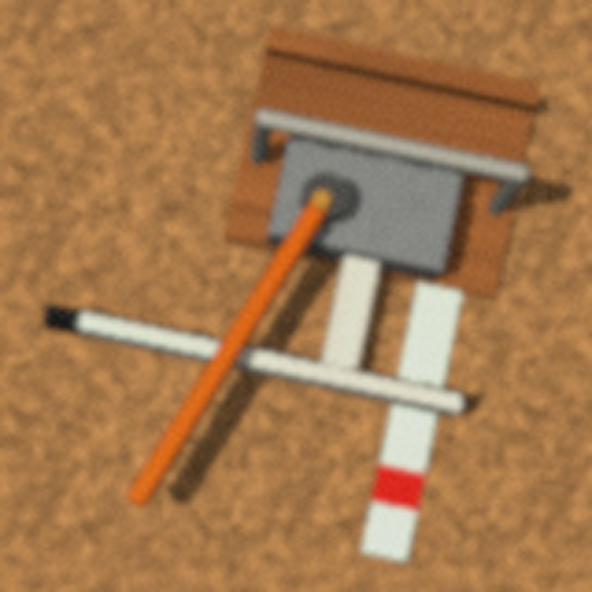

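View pics/c3.png

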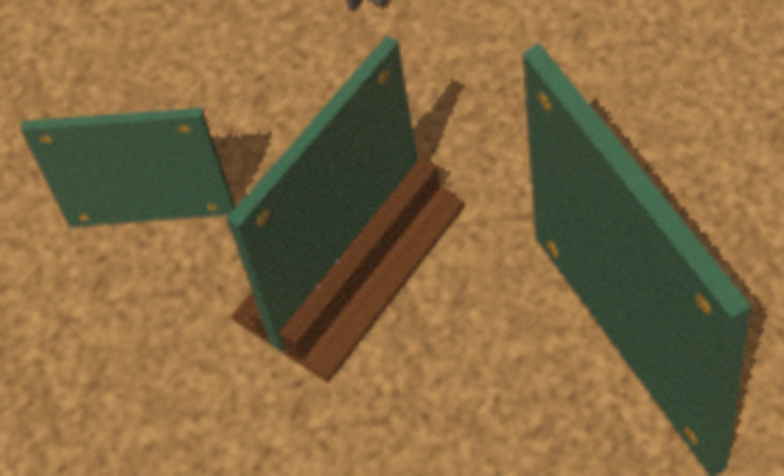

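```bash
cat >> h.py <<'E'
def T2(P,pts):
    x,y,a=P;c,s=np.cos(a),np.sin(a);pts=np.asarray(pts,float)
    return np.c_[x+c*pts[:,0]-s*pts[:,1],y+s*pts[:,0]+c*pts[:,1],pts[:,2]]
E
python3 - <<'E'
from h import *
from scipy.optimize import least_squares as LS
def pj(P): return np.array([proj('top',x) for x in P])
f=lambda x,y:(x/3.7+270,y/3.7+140)
M=np.array([[20,70,95],[20,-70,95],[-100,165,36],[-100,-70,36],[98,80,6],[98,-80,6],[-32,80,6]])/1000
C=np.array([f(260,117),f(528,172),f(46,315),f(466,404),f(272,28),f(543,84),f(228,240)])
r=LS(lambda P:(pj(T2(P,M))-C).ravel(),[.62,-.14,-.2]);print(r.x,np.degrees(r.x[2]),r.fun.reshape(-1,2).round(1))
S=r.x;np.save('stand.npy',S)
print('side check',[np.round(proj('side',x)) for x in T2(S,M)])
W=np.load('pics/Wtop0.npy');p=np.load('pics/top0.npz')['p']
ok=(W[...,2]<.5)
v,u=np.mgrid[:480,:640]
m=ok&(abs(W[...,2]-.033)<.004)&(u>280)&(u<400)&(v>215)&(v<258)
# lever
hsv=cv2.cvtColor(p,cv2.COLOR_RGB2HSV)
m=ok&(W[...,2]>.05)&(W[...,2]<.068)&(hsv[...,0]>4)&(hsv[...,0]<13)&(hsv[...,1]>200)&(u>300)&(u<365)&(v>190)&(v<280)
A=W[m];c,s=np.cos(S[2]),np.sin(S[2]);d=A[:,:2]-S[:2];L=np.c_[c*d[:,0]+s*d[:,1],-s*d[:,0]+c*d[:,1]]
k=np.polyfit(L[:,0],L[:,1],1);print('lever in stand: angle',np.arctan(-k[0]),'y at -10',np.polyval(k,-.01),L.min(0),L.max(0))
print('rest mid',T2(S,[[.02,0,.09]]),'crossbar',T2(S,[[-.1,.14,.03]]))
# rack / panel
g=lambda x,y:(x/3.5+70,y/3.5+150)
M2=np.array([[0,.065,.156],[0,-.065,.156],[.035,-.065,.006]]);  
C2=np.array([g(62,322),g(310,322)])
r=LS(lambda P:(pj(T2(P,M2[:2]))-C2).ravel(),[.52,.31,0]);print('panel',r.x,np.degrees(r.x[2]),r.fun)
M3=np.array([[-.017,.065,.032],[-.035,.065,.0],[-.035,-.065,.0]])
m=ok&(hsv[...,0]>60)&(hsv[...,0]<100)&(hsv[...,1]>70)&(W[...,2]>.148)&(W[...,2]<.165)&(u>80)&(u<165)&(v>235)&(v<247)
A=W[m];print('ptop',A.mean(0),A.min(0),A.max(0),np.polyfit(A[:,1],A[:,0],1))
E
```

```text
[ 0.62939779 -0.14322338 -0.22539547] -12.91420893495671 [[ 1.7  0.1]
 [-1.  -0. ]
 [ 1.3 -0.1]
 [-0.4  0.1]
 [-0.1 -0.2]
 [-0.6  0. ]
 [-0.9  0.2]]
side check [array([275., 165.]), array([323., 132.]), array([283., 243.]), array([365., 181.]), array([248., 180.]), array([300., 144.]), array([290., 212.])]
lever in stand: angle 0.33318335699340385 y at -10 0.03241156604195645 [-0.19232526  0.03095841] [-0.01406802  0.09748343]
rest mid [[ 0.64889191 -0.14769321  0.09      ]] crossbar [[0.56321607 0.01558462 0.03      ]]
panel [ 0.52009678  0.32462492 -0.00954039] -0.5466241926307464 [-0.06778417 -0.00414101  0.06765586  0.002882  ]
ptop [0.51925569 0.31840519 0.15708395] [0.51553153 0.25958594 0.14810862] [0.52249221 0.38663685 0.16245641] [0.01888104 0.51324387]
```

The middle-sized panel is the one in the rack, at top (133,244). The small one at (126,188) and the large one at (148,336) stand free on the desk. The crop confirms that only this one sits in the slot, so it's the one meant.

```bash
cat >> h.py <<'E'
def Rdown(yaw,tilt=0.):
    # tool x = (cos yaw, sin yaw,0), tool down; tilt about tool x
    R=np.array([[np.cos(yaw),np.sin(yaw),0],[np.sin(yaw),-np.cos(yaw),0],[0,0,-1.]])
    return R@Ro.from_rotvec([tilt,0,0]).as_matrix()
def plan(via,N):
    """via: list of (pos,R,n)"""
    s=read_state();q=s['orientation'];p=np.array(s['position']);R=Ro.from_quat([q[1],q[2],q[3],q[0]]).as_matrix()
    rows=[]
    for P,Rt,n in via:
        p0=p.copy();dr=Ro.from_matrix(R.T@Rt).as_rotvec();R0=R.copy()
        for k in range(1,n+1):
            Rn=R0@Ro.from_rotvec(dr*k/n).as_matrix();pn=p0+(np.asarray(P)-p0)*k/n
            rows.append(list(np.round(R.T@(pn-p)*100,2))+list(np.round(np.degrees(Ro.from_matrix(R.T@Rn).as_rotvec()),1)))
            p,R=pn,Rn
    print('['+','.join('['+','.join('%g'%(x+0) for x in r)+']' for r in rows)+']')
def st():
    s=read_state();q=s['orientation'];R=Ro.from_quat([q[1],q[2],q[3],q[0]]).as_matrix()
    print('t',round(s['time_s'],2),'p',np.round(s['position'],4),'F',np.round(s['wrist_force'],1),'w',round(s['gripper_width'],4),'yaw',np.degrees(np.arctan2(R[1,0],R[0,0])).round(2),'z',R[:,2].round(3));return s
E
python3 - <<'E'
from h import *
W=np.load('pics/Wtop0.npy');print('big',np.nanmax(np.where(W[280:390,100:200,2]<.5,W[280:390,100:200,2],0)))
print(W[285:295,150:160].mean((0,1)), W[378:382,110:114])
st()
plan([([.56,-.30,.29],Rdown(np.radians(60)),10),([.52,.3235,.29],Rdown(np.radians(89.5)),18)],0)
E
```

```text
big 0.207452088223031
[0.43367947 0.2659477  0.15072963] [[[0.28398149 0.31819535 0.20510844]
  [0.28337325 0.31850124 0.20008702]
  [0.28331797 0.3169554  0.19973   ]
  [0.28386843 0.31341063 0.20448078]]

 [[0.28204417 0.31913499 0.20255298]
  [0.28242056 0.31617738 0.20578655]
  [0.2819879  0.31587228 0.20229968]
  [0.2818237  0.31468206 0.20104319]]

 [[0.28028207 0.31947808 0.20150089]
  [0.28045886 0.31718283 0.20305297]
  [0.28044487 0.31550673 0.20304373]
  [0.28047796 0.31368009 0.20341959]]

 [[0.27855099 0.31971223 0.20072324]
  [0.27910946 0.31621073 0.20532997]
  [0.27868199 0.31584861 0.20198684]
  [0.27885057 0.31359572 0.20344936]]]
t 0.7 p [ 0.2024 -0.5913  0.2563] F [ 0.5  0.3 -0.1] w 0.0854 yaw 18.89 z [ 0. -0. -1.]
[[4.33,-1.6,-0.34,0,0,-4.1],[4.43,-1.28,-0.34,0,0,-4.1],[4.51,-0.96,-0.34,0,0,-4.1],[4.57,-0.64,-0.34,0,0,-4.1],[4.6,-0.31,-0.34,0,0,-4.1],[4.61,0.02,-0.34,0,0,-4.1],[4.6,0.35,-0.34,0,0,-4.1],[4.56,0.68,-0.34,0,0,-4.1],[4.5,1.01,-0.34,0,0,-4.1],[4.42,1.33,-0.34,0,0,-4.1],[2.89,-1.92,0,0,0,-1.6],[2.94,-1.84,0,0,0,-1.6],[2.99,-1.76,0,0,0,-1.6],[3.04,-1.67,0,0,0,-1.6],[3.09,-1.58,0,0,0,-1.6],[3.13,-1.49,0,0,0,-1.6],[3.17,-1.4,0,0,0,-1.6],[3.21,-1.31,0,0,0,-1.6],[3.25,-1.22,0,0,0,-1.6],[3.28,-1.13,0,0,0,-1.6],[3.31,-1.03,0,0,0,-1.6],[3.34,-0.94,0,0,0,-1.6],[3.37,-0.84,0,0,0,-1.6],[3.39,-0.74,0,0,0,-1.6],[3.41,-0.65,0,0,0,-1.6],[3.43,-0.55,0,0,0,-1.6],[3.44,-0.45,0,0,0,-1.6],[3.45,-0.35,0,0,0,-1.6]]
```

step_arm --pt "3.2 -1.1 -0.3 0 0 -3" --pt "3.2 -0.9 -0.3 0 0 -3" --pt "3.2 -0.8 -0.3 0 0 -3" --pt "3.2 -0.6 -0.3 0 0 -3" --pt "3.2 -0.4 -0.3 0 0 -3" --pt "3.2 -0.2 -0.3 0 0 -3" --pt "3.2 0 -0.3 0 0 -3" --pt "3.2 0.1 -0.3 0 0 -3" --pt "3.2 0.3 -0.3 0 0 -3" --pt "3.2 0.5 -0.3 0 0 -3" --pt "3.2 0.6 -0.3 0 0 -3" --pt "3.2 0.8 -0.3 0 0 -3" --pt "3.2 0.9 0 0 0 -3" --pt "3.2 1 0 0 0 -3" --jaw 0

```text
time_s: 1.87
position: [0.5703, -0.2981, 0.2944]
orientation: [0.003, 0.856, 0.516, -0.001]
wrist_force: [0.3, -0.0, -0.5]
gripper_width: 0.0859
```

Run:
```python
from h import *
st()
plan([([.52,.3235,.29],Rdown(np.radians(89.5)),20)],0)
```

```text
t 1.87 p [ 0.5703 -0.2981  0.2944] F [ 0.3 -0.  -0.5] w 0.0859 yaw 62.16 z [ 0.002 -0.006 -1.   ]
[[2.63,-1.67,0,0,0,-1.4],[2.67,-1.61,0,0,0,-1.4],[2.71,-1.55,0,0,0,-1.4],[2.74,-1.48,0,0,0,-1.4],[2.78,-1.42,0.01,0,0,-1.4],[2.81,-1.35,0.01,0,0,-1.4],[2.84,-1.28,0.01,0,0,-1.4],[2.87,-1.21,0.01,0,0,-1.4],[2.9,-1.14,0.01,0,0,-1.4],[2.93,-1.08,0.01,0,0,-1.4],[2.95,-1,0.01,0,0,-1.4],[2.97,-0.93,0.01,0,0,-1.4],[3,-0.86,0.01,0,0,-1.4],[3.02,-0.79,0.02,0,0,-1.4],[3.03,-0.72,0.02,0,0,-1.4],[3.05,-0.65,0.02,0,0,-1.4],[3.06,-0.57,0.02,0,0,-1.4],[3.08,-0.5,0.02,0,0,-1.4],[3.09,-0.43,0.02,0,0,-1.4],[3.1,-0.35,0.02,0,0,-1.4]]
```

step_arm --pt "2.6 -1.7 0 0 0 -1.4" --pt "2.7 -1.6 0 0 0 -1.4" --pt "2.7 -1.6 0 0 0 -1.4" --pt "2.7 -1.5 0 0 0 -1.4" --pt "2.8 -1.4 0 0 0 -1.4" --pt "2.8 -1.4 0 0 0 -1.4" --pt "2.8 -1.3 0 0 0 -1.4" --pt "2.9 -1.2 0 0 0 -1.4" --pt "2.9 -1.1 0 0 0 -1.4" --pt "2.9 -1.1 0 0 0 -1.4" --pt "3 -1 0 0 0 -1.4" --pt "3 -0.9 0 0 0 -1.4" --pt "3 -0.9 0 0 0 -1.4" --pt "3 -0.8 0 0 0 -1.4" --pt "3 -0.7 0 0 0 -1.4" --pt "3.1 -0.7 0 0 0 -1.4" --pt "3.1 -0.6 0 0 0 -1.4" --pt "3.1 -0.5 0 0 0 -1.4" --pt "3.1 -0.4 0 0 0 -1.4" --pt "3.1 -0.4 0 0 0 -1.4"

```text
time_s: 3.53
position: [0.5067, 0.3526, 0.2908]
orientation: [0.008, 0.696, 0.718, 0.003]
wrist_force: [1.1, -0.5, 0.0]
gripper_width: 0.0854
```

Run:
```python
from h import *
st()
p,d,s=snap('wrist','w1')
print(camera_info('wrist'))
v,u=np.mgrid[:480,:640]
W=world('wrist',u,v,d,s);hsv=cv2.cvtColor(p,cv2.COLOR_RGB2HSV)
m=(d>0)&(hsv[...,0]>60)&(hsv[...,0]<100)&(hsv[...,1]>70)&(W[...,2]>.148)&(W[...,2]<.163)&(abs(W[...,0]-.52)<.03)&(abs(W[...,1]-.32)<.12)
A=W[m];print(len(A),A.mean(0),A.min(0),A.max(0),np.polyfit(A[:,1],A[:,0],1))
for y in np.arange(.26,.4,.02):
  B=A[abs(A[:,1]-y)<.005]; 
  if len(B):print(y,len(B),B[:,0].min(),B[:,0].max(),B[:,2].max(), np.median(B[:,2]))
```

```text
t 3.53 p [0.5067 0.3526 0.2908] F [ 1.1 -0.5  0. ] w 0.0854 yaw 91.75 z [ 0.015 -0.007 -1.   ]
{'fx': 345.4038037340841, 'fy': 345.4038037340841, 'cx': 311.4295459596392, 'cy': 237.10601228926996, 'mount': array([[ 1.04627374e-03, -9.56667799e-01, -2.91179716e-01,
         7.45348865e-02],
       [ 9.99999162e-01,  7.78864880e-04,  1.03426816e-03,
         6.16577009e-04],
       [-7.62661392e-04, -2.91180554e-01,  9.56667812e-01,
        -1.17178922e-01],
       [ 0.00000000e+00,  0.00000000e+00,  0.00000000e+00,
         1.00000000e+00]])}
1051 [0.5219726  0.33666827 0.15572394] [0.51696059 0.27942412 0.15273036] [0.52661825 0.39054985 0.15809463] [0.02182524 0.51462473]
0.28 45 0.5171155784366741 0.5244378344967497 0.15727497282450809 0.1555634733196432
0.30000000000000004 87 0.5173301755750608 0.5247253354631506 0.15744403270409238 0.15563159459525086
0.32000000000000006 93 0.5175100246424115 0.5252870781699089 0.15733730311067048 0.15575142199482542
0.3400000000000001 90 0.5182239004096647 0.5257509049992211 0.15704340459621208 0.1556996341338876
0.3600000000000001 100 0.5187301569129708 0.5262117177997221 0.1580946256866222 0.1556739986027088
0.3800000000000001 94 0.5188342164344562 0.5266182541164645 0.15736521612878404 0.15559459996797387
```

View pics/w1.png

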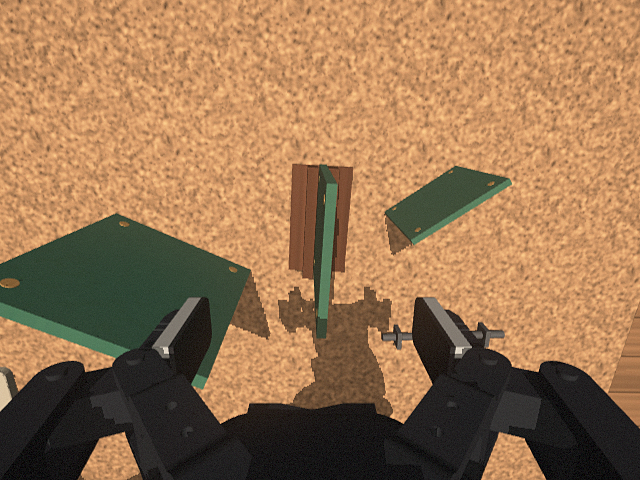

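Run:
```python
from h import *
plan([([.5215,.3245,.24],Rdown(np.radians(88.75)),3),([.5215,.3245,.154],Rdown(np.radians(88.75)),5)],0)
```

```text
[[-1.13,0.46,1.69,0.3,0,1.1],[-1.12,0.49,1.69,0.3,0,1.1],[-1.11,0.52,1.69,0.3,0,1.1],[0,0,1.72,0,0,0],[0,0,1.72,0,0,0],[0,0,1.72,0,0,0],[0,0,1.72,0,0,0],[0,0,1.72,0,0,0]]
```

step_arm --pt "-1.1 0.5 1.7 0.3 0 1.1" --pt "-1.1 0.5 1.7 0.3 0 1.1" --pt "-1.1 0.5 1.7 0.3 0 1.1" --pt "0 0 0 0 0 0" --pt "0 0 0 0 0 0"

```text
time_s: 4.0
position: [0.522, 0.3304, 0.2398]
orientation: [-0.0, 0.712, 0.702, 0.001]
wrist_force: [-0.3, 0.3, 0.4]
gripper_width: 0.0854
```

Run:
```python
from h import *
st()
plan([([.5215,.3245,.154],Rdown(np.radians(88.75)),6)],0)
```

```text
t 4.0 p [0.522  0.3304 0.2398] F [-0.3  0.3  0.4] w 0.0854 yaw 89.18 z [ 0.002  0.002 -1.   ]
[[-0.1,-0.01,1.43,0,0,0.1],[-0.1,-0.01,1.43,0,0,0.1],[-0.1,-0.01,1.43,0,0,0.1],[-0.1,-0.01,1.43,0,0,0.1],[-0.1,-0.01,1.43,0,0,0.1],[-0.1,-0.01,1.43,0,0,0.1]]
```

step_arm --pt "-0.1 0 1.4 0 0 0.1" --pt "-0.1 0 1.4 0 0 0.1" --pt "-0.1 0 1.4 0 0 0.1" --pt "-0.1 0 1.4 0 0 0.1" --pt "-0.1 0 1.4 0 0 0" --pt "-0.1 0 1.4 0 0 0" --pt "0 0 0 0 0 0" --pt "0 0 0 0 0 0"

```text
time_s: 4.67
position: [0.5262, 0.3289, 0.1639]
orientation: [0.001, 0.714, 0.7, 0.009]
wrist_force: [0.2, -0.4, -0.7]
gripper_width: 0.0856
```

Run:
```python
from h import *
st()
plan([([.5215,.3245,.154],Rdown(np.radians(88.75)),1)],0)
```

```text
t 4.67 p [0.5262 0.3289 0.1639] F [ 0.2 -0.4 -0.7] w 0.0856 yaw 88.94 z [ 0.015  0.01  -1.   ]
[[-0.46,-0.48,0.98,0.8,-0.6,0.2]]
```

step_arm --pt "-0.2 -0.2 0.5 0.5 -0.3 0.1" --pt "-0.2 -0.2 0.5 0.4 -0.3 0.1" --pt "0 0 0 0 0 0"

```text
time_s: 4.92
position: [0.5236, 0.3261, 0.1571]
orientation: [0.0, 0.715, 0.699, 0.001]
wrist_force: [-0.2, 0.0, 0.0]
gripper_width: 0.0851
```

Run:
```python
from h import *
st()
plan([([.5215,.3245,.154],Rdown(np.radians(88.75)),1)],0)
```

```text
t 4.92 p [0.5236 0.3261 0.1571] F [-0.2  0.   0. ] w 0.0851 yaw 88.76 z [ 0.002  0.002 -1.   ]
[[-0.17,-0.21,0.31,0.1,-0.1,0]]
```

step_arm --pt "-0.2 -0.2 0.3 0.1 -0.1 0" --pt "0 0 0.1 0 0 0" --pt "0 0 0 0 0 0"

```text
time_s: 5.17
position: [0.5224, 0.3246, 0.1543]
orientation: [0.0, 0.715, 0.699, 0.001]
wrist_force: [-0.1, -0.0, -0.6]
gripper_width: 0.0854
```

step_arm --pt "0 0 0 0 0 0" --pt "0 0 0 0 0 0" --pt "0 0 0 0 0 0" --pt "0 0 0 0 0 0" --pt "0 0 0 0 0 0" --pt "0 0 0 0 0 0" --pt "0 0 0 0 0 0" --pt "0 0 0 0 0 0" --pt "0 0 0 0 0 0" --pt "0 0 0 0 0 0" --jaw 1 --newtons 40

```text
time_s: 6.0
position: [0.5221, 0.3247, 0.1549]
orientation: [0.0, 0.715, 0.699, 0.001]
wrist_force: [-0.3, 0.3, 0.5]
gripper_width: 0.0073
```

Run:
```python
from h import *
st()
```

```text
t 6.0 p [0.5221 0.3247 0.1549] F [-0.3  0.3  0.5] w 0.0073 yaw 88.75 z [ 0.002  0.002 -1.   ]
```

step_arm --pt "0 0 -1 0 0 0" --pt "0 0 -1.5 0 0 0" --pt "0 0 -2 0 0 0" --pt "0 0 -2 0 0 0" --pt "0 0 -2 0 0 0" --pt "0 0 -2 0 0 0" --pt "0 0 0 0 0 0" --pt "0 0 0 0 0 0"

```text
time_s: 6.67
position: [0.5202, 0.3228, 0.2624]
orientation: [0.0, 0.715, 0.699, -0.002]
wrist_force: [0.2, -0.5, -2.4]
gripper_width: 0.0072
```

Run:
```python
from h import *
s=st()
p,d,s=snap('wrist','w2'); snap('side','side2')
```

```text
t 6.67 p [0.5202 0.3228 0.2624] F [ 0.2 -0.5 -2.4] w 0.0072 yaw 88.75 z [-0.003 -0.003 -1.   ]
```

View pics/side2.png

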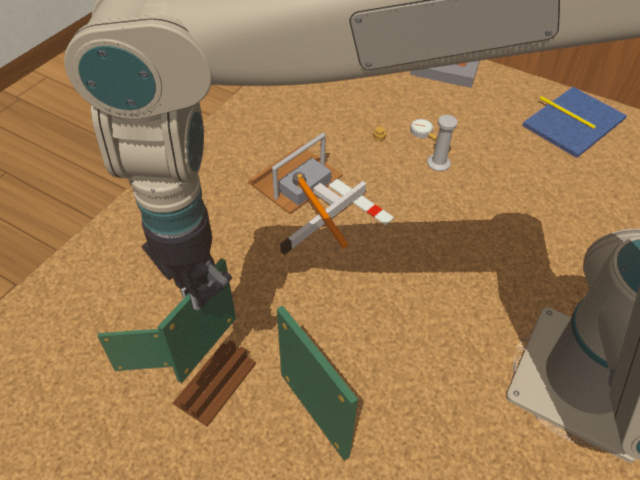

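View pics/w2.png

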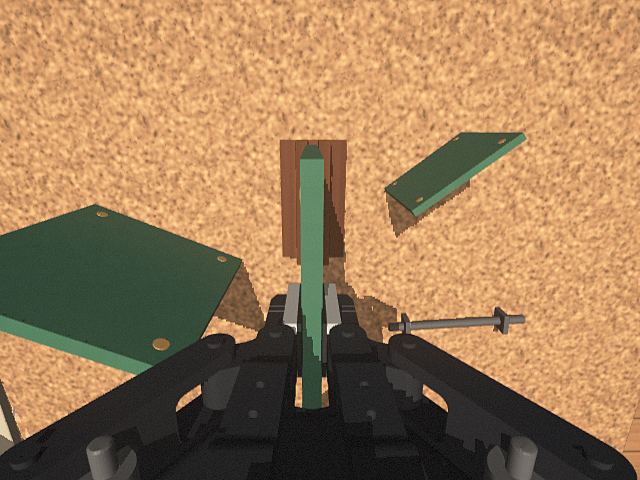

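Run:
```python
from h import *
S=np.load('stand.npy');T=T2(S,[[.010,0,.29]])[0];print(T)
plan([((np.array([.58,.05,.30])),Rdown(np.radians(80)),10),(T,Rdown(np.pi/2+S[2],-.46),10)],0)
```

```text
[ 0.63914485 -0.1454583   0.29      ]
[[-2.71,0.66,-0.38,0,0,0.9],[-2.7,0.7,-0.38,0,0,0.9],[-2.69,0.74,-0.38,0,0,0.9],[-2.68,0.78,-0.38,0,0,0.9],[-2.67,0.82,-0.38,0,0,0.9],[-2.66,0.86,-0.38,0,0,0.9],[-2.64,0.9,-0.38,0,0,0.9],[-2.63,0.94,-0.38,0,0,0.9],[-2.61,0.98,-0.38,0,0,0.9],[-2.6,1.02,-0.38,0,0,0.9],[-1.82,0.92,0.1,-2.6,-0.1,0.3],[-1.82,0.93,0.14,-2.6,-0.1,0.3],[-1.81,0.93,0.19,-2.6,-0.1,0.3],[-1.81,0.93,0.23,-2.6,-0.1,0.3],[-1.8,0.92,0.28,-2.6,-0.1,0.3],[-1.8,0.92,0.32,-2.6,-0.1,0.3],[-1.79,0.91,0.37,-2.6,-0.1,0.3],[-1.79,0.9,0.41,-2.6,-0.1,0.3],[-1.78,0.89,0.45,-2.6,-0.1,0.3],[-1.78,0.88,0.5,-2.6,-0.1,0.3]]
```

step_arm --pt "-1.5 0.4 -0.5 0 0 0.9" --pt "-2.6 0.7 -0.5 0 0 0.9" --pt "-2.7 0.7 -0.5 0 0 0.9" --pt "-2.7 0.8 -0.4 0 0 0.9" --pt "-2.7 0.8 -0.4 0 0 0.9" --pt "-2.7 0.9 -0.4 0 0 0.9" --pt "-2.6 0.9 -0.4 0 0 0.9" --pt "-2.6 0.9 -0.4 0 0 0.9" --pt "-2.6 1 -0.4 0 0 0.9" --pt "-2.6 1 -0.4 0 0 0.9" --pt "-1.8 0.9 0.1 -2.6 -0.1 0.3" --pt "-1.8 0.9 0.1 -2.6 -0.1 0.3" --pt "-1.8 0.9 0.2 -2.6 -0.1 0.3" --pt "-1.8 0.9 0.2 -2.6 -0.1 0.3" --pt "-1.8 0.9 0.3 -2.6 -0.1 0.3" --pt "-1.8 0.9 0.3 -2.6 -0.1 0.3" --pt "-1.8 0.9 0.4 -2.6 -0.1 0.3" --pt "-1.8 0.9 0.4 -2.6 -0.1 0.3" --pt "-1.2 0.9 0.5 -2.6 -0.1 0.3" --pt "-0.6 0.5 0.3 -2.6 -0.1 0.3"

```text
time_s: 8.43
position: [0.6165, -0.1336, 0.2523]
orientation: [0.166, 0.769, 0.607, 0.114]
wrist_force: [-0.3, 0.8, -2.6]
gripper_width: 0.0075
```

Run:
```python
from h import *
S=np.load('stand.npy');T=T2(S,[[.010,0,.29]])[0]
st()
plan([(T,Rdown(np.pi/2+S[2],-.46),2)],0)
snap('wrist','w3');snap('top','top3')
```

```text
t 8.43 p [ 0.6165 -0.1336  0.2523] F [-0.3  0.8 -2.6] w 0.0075 yaw 76.32 z [ 0.377 -0.116 -0.919]
[[-0.36,1.88,-1.23,-1.6,0.8,0],[-0.34,1.91,-1.19,-1.6,0.8,0]]
```

View pics/w3.png

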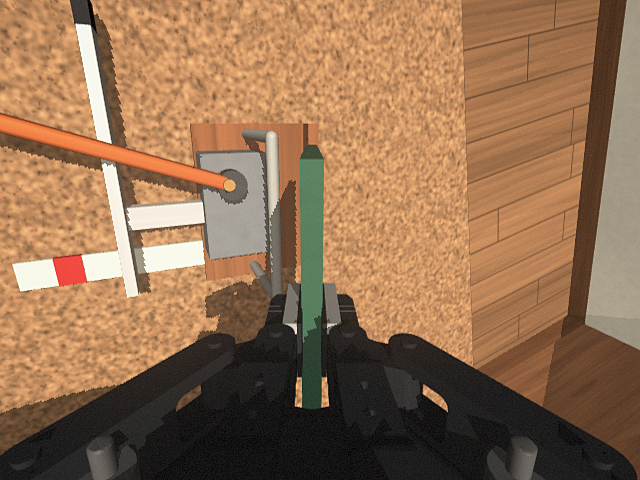

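View pics/top3.png

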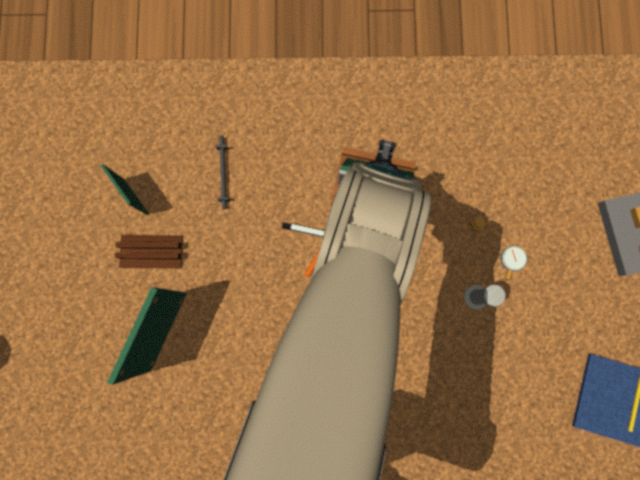

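Run:
```python
from h import *
from scipy.optimize import least_squares as LS
z=np.load('pics/w3.npz');p,d=z['p'],z['d'];s={'position':z['pos'],'orientation':z['q']}
v,u=np.mgrid[:480,:640];W=world('wrist',u,v,d,s);S=np.load('stand.npy')
def loc(A,S=S):
    c,q=np.cos(S[2]),np.sin(S[2]);e=A[...,:2]-S[:2];return np.stack([c*e[...,0]+q*e[...,1],-q*e[...,0]+c*e[...,1],A[...,2]],-1)
L=loc(W);ok=d>0
m=ok&(L[...,2]>.085)&(L[...,2]<.105)&(abs(L[...,0]-.02)<.02)&(u>225)&(u<290)&(v<300)
B=L[m];print('bar',len(B),B.mean(0),B.min(0),B.max(0),np.polyfit(B[:,1],B[:,0],1))
m=ok&(abs(L[...,2]-.038)<.006)&(u>190)&(u<270)&(v>140)&(v<265)
B=L[m];print('housing',len(B),np.percentile(B,[1,50,99],axis=0))
hsv=cv2.cvtColor(p,cv2.COLOR_RGB2HSV)
m=ok&((hsv[...,0]<4)|(hsv[...,0]>176))&(hsv[...,1]>180)&(u<120)&(v>240)
B=L[m];print('red',len(B),B.mean(0),np.percentile(B,[1,99],axis=0))
m=ok&(hsv[...,1]<60)&(abs(L[...,2]-.034)<.006)&(u<140)&(v<300)
B=L[m];print('xbar',len(B),np.percentile(B,[1,50,99],axis=0),np.polyfit(B[:,1],B[:,0],1))
m=ok&(L[...,2]>.012)&(L[...,2]<.026)&(L[...,0]>.06)&(L[...,0]<.1)&(abs(L[...,1])<.09)
B=L[m];print('lip',len(B),np.percentile(B,[1,50,99],axis=0) if len(B) else 0)
m=ok&(L[...,2]>.045)&(L[...,2]<.066)&(hsv[...,0]>4)&(hsv[...,0]<14)&(hsv[...,1]>200)
B=L[m];k=np.polyfit(B[:,0],B[:,1],1);print('lever',len(B),np.arctan(-k[0]),np.polyval(k,-.01))
# panel in tool frame
q=s['orientation'];R=Ro.from_quat([q[1],q[2],q[3],q[0]]).as_matrix()
G=ok&(hsv[...,0]>60)&(hsv[...,0]<100)&(u>295)&(u<330)&(v>140)
A=(W[G]-s['position'])@R;print('panel tool',np.percentile(A,[1,50,99],axis=0))
```

```text
bar 1977 [0.02051263 0.01278782 0.09344354] [ 0.01616315 -0.06658107  0.08501024] [0.02663778 0.07748546 0.09644988] [0.002052   0.02048639]
housing 5604 [[-0.02809212 -0.04049252  0.035263  ]
 [ 0.0020994   0.00428547  0.03776325]
 [ 0.03068804  0.0573743   0.0395875 ]]
red 781 [-0.1484655  -0.04376162  0.00463717] [[-0.158825   -0.05735377  0.00123616]
 [-0.13774553 -0.03127764  0.00652622]]
xbar 4090 [[-0.10283311 -0.06300146  0.0295163 ]
 [-0.09780876  0.08120439  0.03564639]
 [-0.09294837  0.16377058  0.03759087]] [ 0.00288033 -0.09799644]
lip 220 [[0.08132758 0.06216136 0.01267815]
 [0.08434169 0.07218224 0.01953579]
 [0.09022958 0.08187237 0.02167871]]
lever 29 0.3133102714514497 0.041596192344303146
panel tool [[-0.03319895 -0.00339221 -0.06552734]
 [ 0.02249402  0.00031677 -0.00054042]
 [ 0.06585122  0.00427998  0.00098076]]
```

Run:
```python
from h import *
S=np.load('stand.npy');S[:2]=T2(S,[[.0013,.001,0]])[0][:2];S[2]-=.002;np.save('stand.npy',S);print(S)
R=Rdown(np.pi/2+S[2],-.46)
plan([(T2(S,[[.012,0,.255]])[0],R,3),(T2(S,[[.0065,0,.175]])[0],R,5)],0)
```

```text
[ 0.6308884  -0.14253921 -0.22739547]
[[-0.2,1,0.27,-1.2,0.5,0],[-0.2,0.99,0.28,-1.2,0.5,0],[-0.2,0.99,0.3,-1.2,0.5,0],[0,-0.81,1.38,0,0,0],[0,-0.81,1.38,0,0,0],[0,-0.81,1.38,0,0,0],[0,-0.81,1.38,0,0,0],[0,-0.81,1.38,0,0,0]]
```

step_arm --pt "-0.2 1 0.3 -1.2 0.5 0" --pt "-0.2 1 0.3 -1.2 0.5 0" --pt "-0.2 1 0.3 -1.2 0.5 0" --pt "0 0 0 0 0 0" --pt "0 0 0 0 0 0"

```text
time_s: 8.95
position: [0.6446, -0.1442, 0.2514]
orientation: [0.177, 0.761, 0.607, 0.143]
wrist_force: [0.5, 0.8, -2.8]
gripper_width: 0.0072
```

Run:
```python
from h import *
st();S=np.load('stand.npy')
R=Rdown(np.pi/2+S[2],-.46)
plan([(T2(S,[[.009,0,.175]])[0],R,6)],0)
```

```text
t 8.95 p [ 0.6446 -0.1442  0.2514] F [ 0.5  0.8 -2.8] w 0.0072 yaw 77.19 z [ 0.433 -0.096 -0.896]
[[-0.03,-0.64,1.11,0,0,0],[-0.03,-0.64,1.11,0,0,0],[-0.03,-0.64,1.11,0,0,0],[-0.03,-0.64,1.11,0,0,0],[-0.03,-0.64,1.11,0,0,0],[-0.03,-0.64,1.11,0,0,0]]
```

step_arm --pt "0 -0.6 1.1 0 0 0" --pt "0 -0.6 1.1 0 0 0" --pt "0 -0.6 1.1 0 0 0" --pt "0 -0.6 1.1 0 0 0" --pt "0 -0.6 1.1 0 0 0" --pt "-0.1 -0.6 1.1 0 0 0" --pt "0 0 0 0 0 0" --pt "0 0 0 0 0 0"

```text
time_s: 9.62
position: [0.6468, -0.1431, 0.1781]
orientation: [0.179, 0.759, 0.608, 0.145]
wrist_force: [0.1, -0.7, -2.4]
gripper_width: 0.0072
```

Run:
```python
from h import *
st();S=np.load('stand.npy')
R=Rdown(np.pi/2+S[2],-.46)
plan([(T2(S,[[.0065,0,.1435]])[0],R,4)],0)
```

```text
t 9.62 p [ 0.6468 -0.1431  0.1781] F [ 0.1 -0.7 -2.4] w 0.0072 yaw 77.43 z [ 0.438 -0.095 -0.894]
[[-0.08,-0.59,0.67,0.1,-0.1,0.1],[-0.08,-0.59,0.67,0.1,-0.1,0.1],[-0.08,-0.59,0.67,0.1,-0.1,0.1],[-0.08,-0.59,0.67,0.1,-0.1,0.1]]
```

step_arm --pt "-0.1 -0.7 0.6 0.1 -0.1 0.1" --pt "-0.1 -0.7 0.6 0.1 -0.1 0.1" --pt "-0.1 -0.6 0.6 0.1 -0.1 0.1" --pt "0 0 0 0 0 0"

```text
time_s: 9.95
position: [0.6378, -0.144, 0.1544]
orientation: [0.18, 0.761, 0.606, 0.143]
wrist_force: [-1.1, 0.2, -2.5]
gripper_width: 0.0069
```

Run:
```python
from h import *
st();S=np.load('stand.npy')
R=Rdown(np.pi/2+S[2],-.46)
plan([(T2(S,[[.0065,0,.1435]])[0],R,2)],0)
```

```text
t 9.95 p [ 0.6378 -0.144   0.1544] F [-1.1  0.2 -2.5] w 0.0069 yaw 77.04 z [ 0.436 -0.101 -0.894]
[[-0.01,-0.27,0.47,0.1,0,0],[-0.01,-0.27,0.47,0.1,0,0]]
```

step_arm --pt "0 -0.3 0.5 0.1 0 0" --pt "0 -0.2 0.4 0.1 0 0" --pt "0 0 0 0 0 0"

```text
time_s: 10.2
position: [0.6373, -0.1441, 0.1434]
orientation: [0.179, 0.762, 0.606, 0.142]
wrist_force: [0.2, 0.4, -2.0]
gripper_width: 0.0075
```

Run:
```python
from h import *
st();S=np.load('stand.npy')
R=Rdown(np.pi/2+S[2],-.46)
plan([(T2(S,[[.0065,0,.1425]])[0],R,1)],0)
snap('wrist','w4');snap('side','side4')
```

```text
t 10.2 p [ 0.6373 -0.1441  0.1434] F [ 0.2  0.4 -2. ] w 0.0075 yaw 77.02 z [ 0.433 -0.1   -0.896]
[[0,-0.05,0.08,0,0,0.1]]
```

View pics/w4.png

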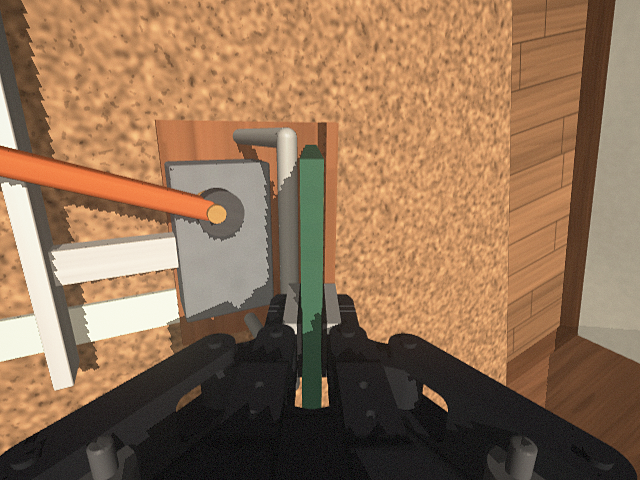

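View pics/side4.png

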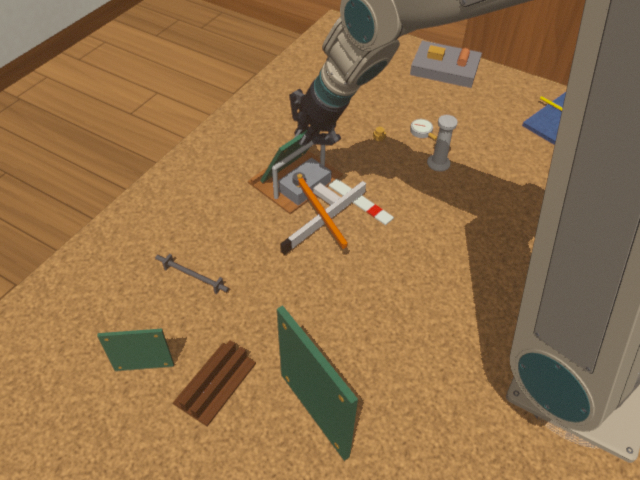

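step_arm --pt "0 -0.1 0.1 0 0 0" --pt "0 0 0.1 0 0 0" --pt "0 0 0 0 0 0"

```text
time_s: 10.55
position: [0.6387, -0.1445, 0.1429]
orientation: [0.18, 0.761, 0.606, 0.143]
wrist_force: [0.3, -0.0, -2.7]
gripper_width: 0.0076
```

Run:
```python
from h import *
st()
```

```text
t 10.55 p [ 0.6387 -0.1445  0.1429] F [ 0.3 -0.  -2.7] w 0.0076 yaw 77.03 z [ 0.436 -0.101 -0.894]
```

step_arm --pt "0 -0.2 0.2 0 0 0" --pt "0 0 0.1 0 0 0" --pt "0 0 0 0 0 0"

```text
time_s: 10.8
position: [0.6399, -0.145, 0.1414]
orientation: [0.182, 0.761, 0.606, 0.144]
wrist_force: [-0.2, 0.4, -2.7]
gripper_width: 0.0074
```

Run:
```python
from h import *
st()
S=np.load('stand.npy')
R=Rdown(np.pi/2+S[2],-.46)
plan([(T2(S,[[.0065,0,.1415]])[0],R,1)],0)
```

```text
t 10.8 p [ 0.6399 -0.145   0.1414] F [-0.2  0.4 -2.7] w 0.0074 yaw 77.02 z [ 0.44  -0.102 -0.892]
[[0.04,-0.25,-0.13,0.5,0,0.1]]
```

step_arm --pt "0 -0.3 0 0 0 0" --pt "0 0 0 0 0 0"

```text
time_s: 10.97
position: [0.6381, -0.1447, 0.1408]
orientation: [0.183, 0.761, 0.606, 0.145]
wrist_force: [-0.4, -0.6, -1.9]
gripper_width: 0.0075
```

Run:
```python
from h import *
st()
S=np.load('stand.npy')
R=Rdown(np.pi/2+S[2],-.46)
plan([(T2(S,[[.0065,0,.1405]])[0],R,1)],0)
```

```text
t 10.97 p [ 0.6381 -0.1447  0.1408] F [-0.4 -0.6 -1.9] w 0.0075 yaw 77.02 z [ 0.442 -0.103 -0.891]
[[0.05,-0.11,-0.02,0.6,0,0.1]]
```

step_arm --pt "0 0 0 0 0 0" --pt "0 0 0 0 0 0" --pt "0 0 0 0 0 0" --pt "0 0 0 0 0 0" --pt "0 0 0 0 0 0" --pt "0 0 0 0 0 0" --jaw 0.6

```text
time_s: 11.47
position: [0.6395, -0.1451, 0.1426]
orientation: [0.184, 0.76, 0.605, 0.146]
wrist_force: [-0.8, 0.1, 0.0]
gripper_width: 0.0343
```

Run:
```python
from h import *
st();snap('wrist','w5')
```

```text
t 11.47 p [ 0.6395 -0.1451  0.1426] F [-0.8  0.1  0. ] w 0.0343 yaw 77.04 z [ 0.445 -0.104 -0.889]
```

View pics/w5.png

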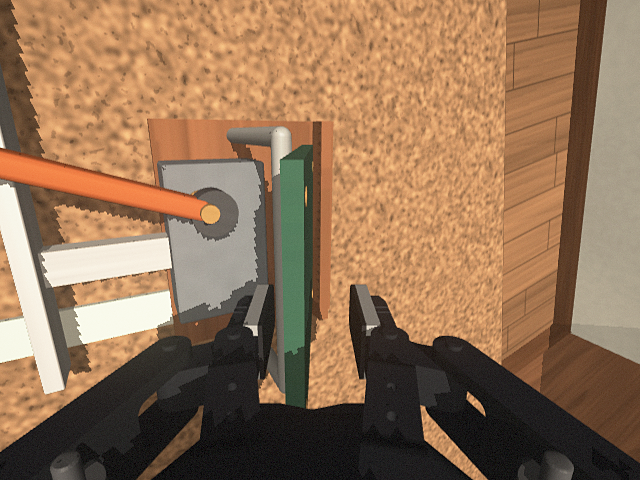

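step_arm --pt "0 0 -1 0 0 0" --pt "0 0 -2 0 0 0" --pt "0 0 -2.5 0 0 0" --pt "0 0 -2.5 0 0 0" --pt "0 0 -2.5 0 0 0" --pt "0 0 -2 0 0 0" --pt "0 0 0 0 0 0"

```text
time_s: 12.1
position: [0.5793, -0.1308, 0.2593]
orientation: [0.183, 0.761, 0.606, 0.145]
wrist_force: [1.0, -0.3, 1.1]
gripper_width: 0.0343
```

Run:
```python
from h import *
st();S=np.load('stand.npy');
p,d,s=snap('wrist','w6')
print(T2(S,[[-.1,.14,.2]]))
plan([(T2(S,[[-.1,.14,.2]])[0],Rdown(np.pi/2+S[2]),16)],0)
```

```text
t 12.1 p [ 0.5793 -0.1308  0.2593] F [ 1.  -0.3  1.1] w 0.0343 yaw 77.05 z [ 0.442 -0.103 -0.891]
[[0.56502442 0.01640083 0.2       ]]
[[0.88,-0.42,0.19,1.7,0,0],[0.88,-0.42,0.2,1.7,0,0],[0.88,-0.41,0.21,1.7,0,0],[0.88,-0.41,0.23,1.7,0,0],[0.88,-0.4,0.24,1.7,0,0],[0.88,-0.39,0.25,1.7,0,0],[0.88,-0.39,0.26,1.7,0,0],[0.88,-0.38,0.27,1.7,0,0],[0.88,-0.37,0.28,1.7,0,0],[0.88,-0.36,0.29,1.7,0,0],[0.88,-0.35,0.3,1.7,0,0],[0.88,-0.34,0.31,1.7,0,0],[0.88,-0.33,0.32,1.7,0,0],[0.88,-0.32,0.33,1.7,0,0],[0.88,-0.32,0.34,1.7,0,0],[0.88,-0.3,0.35,1.7,0,0]]
```

View pics/w6.png

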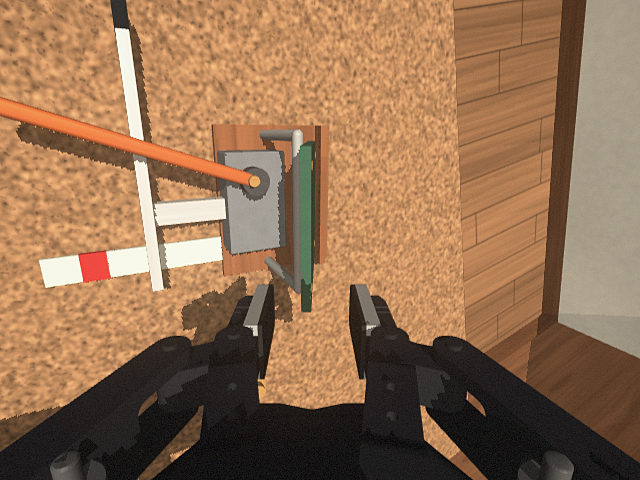

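step_arm --pt "0.9 -0.4 0.1 1.7 0 0" --pt "0.9 -0.4 0.1 1.7 0 0" --pt "0.9 -0.4 0.1 1.7 0 0" --pt "0.9 -0.4 0.2 1.7 0 0" --pt "0.9 -0.4 0.2 1.7 0 0" --pt "0.9 -0.4 0.2 1.7 0 0" --pt "0.9 -0.4 0.2 1.7 0 0" --pt "0.9 -0.4 0.2 1.7 0 0" --pt "0.9 -0.4 0.2 1.7 0 0" --pt "0.9 -0.4 0.2 1.7 0 0" --pt "0.9 -0.3 0.3 1.7 0 0" --pt "0.9 -0.3 0.3 1.7 0 0" --pt "0.9 -0.3 0.3 1.7 0 0" --pt "0.9 -0.3 0.3 1.7 0 0" --pt "0.9 -0.3 0.3 1.7 0 0" --pt "0.9 -0.3 0.3 1.7 0 0"

```text
time_s: 13.48
position: [0.5558, 0.0273, 0.188]
orientation: [-0.019, 0.783, 0.621, -0.018]
wrist_force: [0.7, 0.1, 0.6]
gripper_width: 0.0341
```

Run:
```python
from h import *
st();S=np.load('stand.npy');
p,d,s=snap('wrist','w7');snap('top','top7')
v,u=np.mgrid[:480,:640];W=world('wrist',u,v,d,s)
c,q=np.cos(S[2]),np.sin(S[2]);e=W[...,:2]-S[:2];L=np.stack([c*e[...,0]+q*e[...,1],-q*e[...,0]+c*e[...,1],W[...,2]],-1)
m=(d>0)&(abs(L[...,2]-.034)<.006)&(abs(L[...,0]+.1)<.02)&(L[...,1]>.08)&(L[...,1]<.18)
B=L[m];print('xbar',len(B),np.percentile(B,[1,50,99],axis=0),np.polyfit(B[:,1],B[:,0],1))
plan([(T2(S,[[-.1,.14,.18]])[0],Rdown(np.pi/2+S[2]),2)],0)
```

```text
t 13.48 p [0.5558 0.0273 0.188 ] F [0.7 0.1 0.6] w 0.0341 yaw 76.83 z [-0.051  0.007 -0.999]
xbar 1266 [[-0.10447611  0.08095738  0.03173037]
 [-0.09945977  0.1294244   0.03572397]
 [-0.09443772  0.1688226   0.03739685]] [-0.00151214 -0.09926031]
[[-0.44,0.59,0.33,-1.5,0.1,0],[-0.44,0.58,0.35,-1.5,0.1,0]]
```

View pics/w7.png

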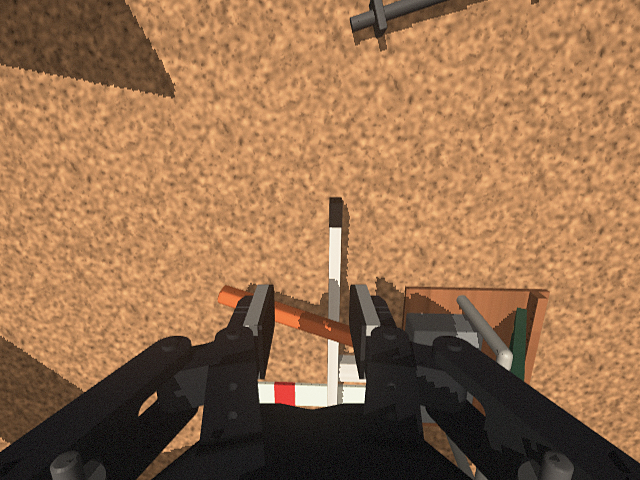

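View pics/top7.png

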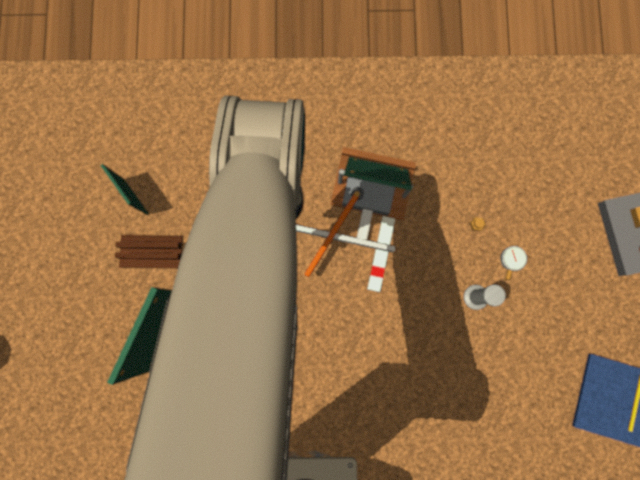

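step_arm --pt "-0.3 0.6 0.4 -1.5 0 0" --pt "-0.3 0.6 0.4 -1.5 0 0" --pt "0 0 0 0 0 0"

```text
time_s: 13.83
position: [0.5661, 0.0184, 0.176]
orientation: [0.002, 0.783, 0.622, -0.002]
wrist_force: [-1.3, -0.0, -0.3]
gripper_width: 0.0341
```

Run:
```python
from h import *
st();S=np.load('stand.npy');
plan([(T2(S,[[-.0995,.143,.08]])[0],Rdown(np.pi/2+S[2]),6)],0)
```

```text
t 13.83 p [0.5661 0.0184 0.176 ] F [-1.3 -0.  -0.3] w 0.0341 yaw 76.98 z [-0.001 -0.006 -1.   ]
[[0.02,0,1.6,0,0.1,0],[0.02,0,1.6,0,0.1,0],[0.02,0,1.6,0,0.1,0],[0.02,0,1.6,0,0.1,0],[0.02,0,1.6,0,0.1,0],[0.02,0,1.6,0,0.1,0]]
```

step_arm --pt "0 0 1.6 0 0.1 0" --pt "0 0 1.6 0 0.1 0" --pt "0 0 1.6 0 0 0" --pt "0 0 1.6 0 0.1 0" --pt "0 0 1.6 0 0 0" --pt "0 0 1.6 0 0 0" --pt "0 0 0 0 0 0"

```text
time_s: 14.42
position: [0.5658, 0.0154, 0.0777]
orientation: [0.002, 0.784, 0.621, 0.001]
wrist_force: [-0.6, 0.4, -0.4]
gripper_width: 0.034
```

Run:
```python
from h import *
st();S=np.load('stand.npy');
plan([(T2(S,[[-.0995,.143,.037]])[0],Rdown(np.pi/2+S[2]),4)],0)
```

```text
t 14.42 p [0.5658 0.0154 0.0777] F [-0.6  0.4 -0.4] w 0.034 yaw 76.81 z [ 0.003 -0.002 -1.   ]
[[0.1,-0.02,1.02,0.1,0,0],[0.1,-0.01,1.02,0.1,0,0],[0.1,-0.01,1.02,0.1,0,0],[0.1,-0.01,1.02,0.1,0,0]]
```

step_arm --pt "0.1 0 1 0.1 0 0" --pt "0.1 0 1 0.1 0 0" --pt "0.1 0 1 0.1 0 0" --pt "0.1 0 1 0.1 0 0" --pt "0 0 0 0 0 0"

```text
time_s: 14.83
position: [0.568, 0.0188, 0.0363]
orientation: [-0.0, 0.784, 0.621, -0.001]
wrist_force: [-0.5, 0.6, 0.4]
gripper_width: 0.0339
```

Run:
```python
from h import *
st();S=np.load('stand.npy');
plan([(T2(S,[[-.0995,.143,.037]])[0],Rdown(np.pi/2+S[2]),1)],0)
snap('wrist','w8')
```

```text
t 14.83 p [0.568  0.0188 0.0363] F [-0.5  0.6  0.4] w 0.0339 yaw 76.76 z [-0.001 -0.001 -1.   ]
[[0,-0.19,-0.07,-0.1,0.1,-0.2]]
```

View pics/w8.png

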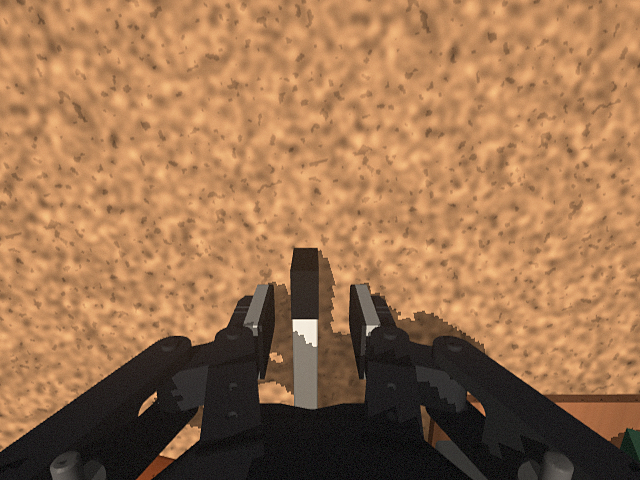

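step_arm --pt "0 0 0 0 0 0" --pt "0 0 0 0 0 0" --pt "0 0 0 0 0 0" --pt "0 0 0 0 0 0" --pt "0 0 0 0 0 0" --pt "0 0 0 0 0 0" --jaw 1 --newtons 25

```text
time_s: 15.38
position: [0.5655, 0.0196, 0.037]
orientation: [-0.002, 0.783, 0.621, -0.002]
wrist_force: [0.2, 0.9, -2.3]
gripper_width: 0.0093
```

Run:
```python
from h import *
s=st();S=np.load('stand.npy')
c,q=np.cos(S[2]),np.sin(S[2]);e=s['position'][:2]-S[:2];print('stand xy',c*e[0]+q*e[1],-q*e[0]+c*e[1])
```

```text
t 15.38 p [0.5655 0.0196 0.037 ] F [ 0.2  0.9 -2.3] w 0.0093 yaw 76.84 z [-0.006  0.    -1.   ]
stand xy -0.10022400652658524 0.1432271251981496
```

step_arm --pt "0 -0.7 0 0 0 0" --pt "0 -0.8 0 0 0 0" --pt "0 -0.8 0 0 0 0" --pt "0 -0.8 0 0 0 0" --pt "0 -0.8 0 0 0 0" --pt "0 -0.8 0 0 0 0" --pt "0 0 0 0 0 0" --pt "0 0 0 0 0 0"

```text
time_s: 16.05
position: [0.519, 0.0303, 0.0371]
orientation: [0.002, 0.784, 0.621, 0.001]
wrist_force: [4.2, -0.9, -8.6]
gripper_width: 0.0095
```

```bash
cat >> h.py <<'E'
def sxy():
    s=st();S=np.load('stand.npy')
    c,q=np.cos(S[2]),np.sin(S[2]);e=s['position'][:2]-S[:2];print('stand xy',(c*e[0]+q*e[1]).round(4),(-q*e[0]+c*e[1]).round(4))
E
python3 - <<'E'
from h import *
sxy();S=np.load('stand.npy')
plan([(T2(S,[[-.1505,.143,.037]])[0],Rdown(np.pi/2+S[2]),1)],0)
E
```

```text
t 16.05 p [0.519  0.0303 0.0371] F [ 4.2 -0.9 -8.6] w 0.0095 yaw 76.82 z [ 0.003 -0.002 -1.   ]
stand xy -0.148 0.1432
[[-0.02,-0.25,0,0.2,0.1,-0.2]]
```

step_arm --pt "0 -0.3 0.1 0.2 0 0" --pt "0 0 0 0 0 0"

```text
time_s: 16.22
position: [0.517, 0.0308, 0.0371]
orientation: [0.001, 0.784, 0.621, 0.0]
wrist_force: [2.6, -0.8, -9.9]
gripper_width: 0.0094
```

step_arm --pt "0 0 0 0 0 0" --pt "0 0 0 0 0 0" --pt "0 0 0 0 0 0" --jaw 0.86

```text
time_s: 16.47
position: [0.5195, 0.0305, 0.0386]
orientation: [0.003, 0.784, 0.621, 0.002]
wrist_force: [3.9, -0.1, -2.8]
gripper_width: 0.0116
```

Run:
```python
from h import *
sxy();S=np.load('stand.npy')
plan([(T2(S,[[-.1515,.143,.037]])[0],Rdown(np.pi/2+S[2]),1)],0)
p,d,s=snap('side','side9');snap('top','top9')
cr=cv2.resize(p[130:280,230:430],None,fx=4,fy=4,interpolation=cv2.INTER_CUBIC);cv2.imwrite('pics/c9.png',cr[:,:,::-1])
```

```text
t 16.47 p [0.5195 0.0305 0.0386] F [ 3.9 -0.1 -2.8] w 0.0116 yaw 76.78 z [ 0.006 -0.002 -1.   ]
stand xy -0.1475 0.1435
[[-0.05,-0.4,0.16,0.4,0,-0.2]]
```

View pics/c9.png

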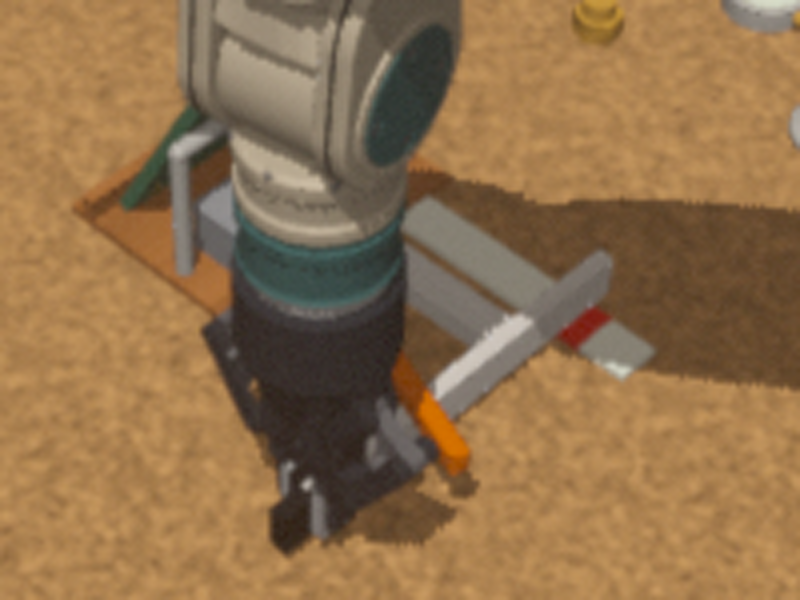

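View pics/top9.png

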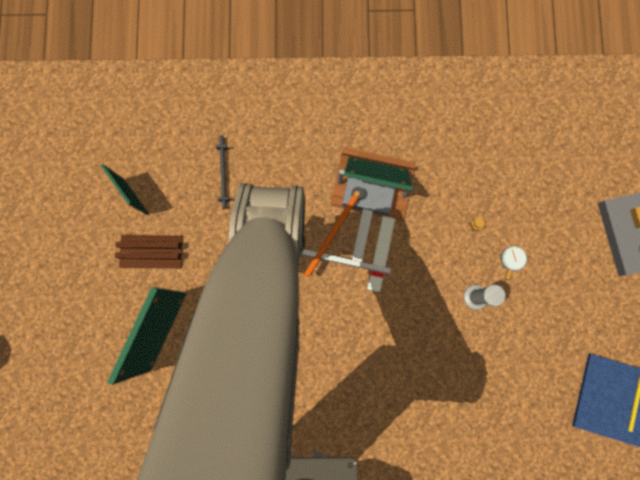

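step_arm --pt "0 -0.4 0.1 0.3 0 0" --pt "0 -0.1 0 0 0 0" --pt "-0.3 -0.1 0 0 0 0" --pt "-0.5 -0.1 0 0 0 0" --pt "-0.5 -0.1 0 0 0 0" --pt "-0.5 -0.1 0 0 0 0"

```text
time_s: 17.07
position: [0.5136, 0.0183, 0.041]
orientation: [0.001, 0.783, 0.622, 0.009]
wrist_force: [4.7, 1.9, -0.1]
gripper_width: 0.0116
```

Run:
```python
from h import *
sxy();S=np.load('stand.npy')
plan([(T2(S,[[-.1515,.12,.037]])[0],Rdown(np.pi/2+S[2]),1)],0)
```

```text
t 17.07 p [0.5136 0.0183 0.041 ] F [ 4.7  1.9 -0.1] w 0.0116 yaw 76.99 z [ 0.016  0.009 -1.   ]
stand xy -0.1505 0.1302
[[-1.03,-0.1,0.38,0.8,-0.7,0]]
```

step_arm --pt "-0.5 -0.1 0.3 0.4 -0.4 0" --pt "-0.5 -0.1 0.2 0.3 -0.3 0" --pt "-0.5 -0.1 0.1 0.1 -0.2 0" --pt "-0.5 -0.1 0.1 0.1 -0.1 0"

```text
time_s: 17.4
position: [0.5095, 0.0014, 0.0361]
orientation: [0.0, 0.782, 0.623, 0.003]
wrist_force: [5.1, 2.9, 1.5]
gripper_width: 0.0119
```

Run:
```python
from h import *
sxy();S=np.load('stand.npy')
plan([(T2(S,[[-.1515,.11,.037]])[0],Rdown(np.pi/2+S[2]),1)],0)
```

```text
t 17.4 p [0.5095 0.0014 0.0361] F [5.1 2.9 1.5] w 0.0119 yaw 77.1 z [ 0.005  0.003 -1.   ]
stand xy -0.1507 0.1129
[[-0.29,-0.08,-0.09,0.3,-0.3,0.1]]
```

step_arm --pt "-0.5 -0.1 0 0.2 -0.2 0" --pt "-0.5 -0.1 0.1 0.1 -0.1 0" --pt "-0.5 -0.1 0.1 0.1 -0.1 0" --pt "-0.5 -0.1 0.1 0.1 -0.1 0"

```text
time_s: 17.73
position: [0.505, -0.0148, 0.0343]
orientation: [-0.002, 0.781, 0.624, 0.003]
wrist_force: [4.7, 3.2, -0.0]
gripper_width: 0.0118
```

Run:
```python
from h import *
sxy();S=np.load('stand.npy')
plan([(T2(S,[[-.1515,.09,.037]])[0],Rdown(np.pi/2+S[2]),1)],0)
p,d,s=snap('side','side10');snap('top','top10');snap('wrist','w10')
cr=cv2.resize(p[130:280,230:430],None,fx=4,fy=4,interpolation=cv2.INTER_CUBIC);cv2.imwrite('pics/c10.png',cr[:,:,::-1])
```

```text
t 17.73 p [ 0.505  -0.0148  0.0343] F [ 4.7  3.2 -0. ] w 0.0118 yaw 77.22 z [ 0.002  0.006 -1.   ]
stand xy -0.1515 0.096
[[-0.6,0,-0.27,0,-0.4,0.2]]
```

View pics/c10.png

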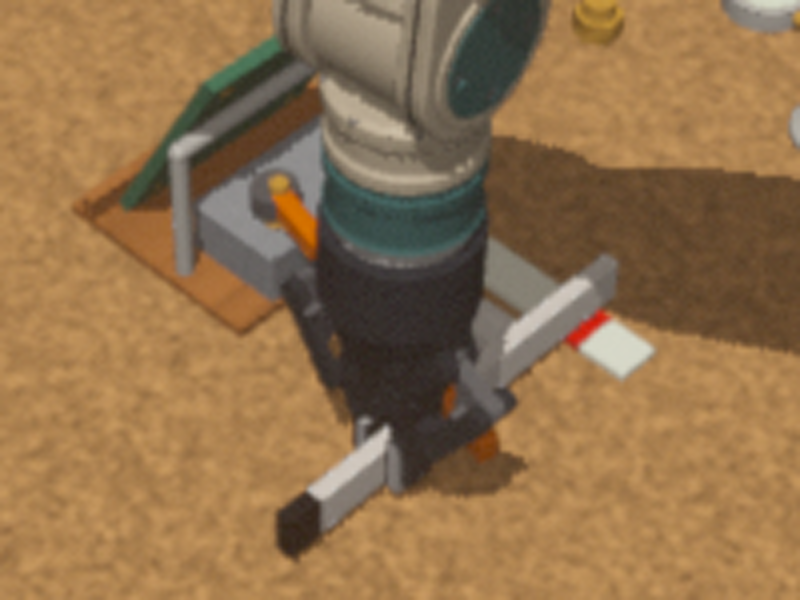

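View pics/w10.png

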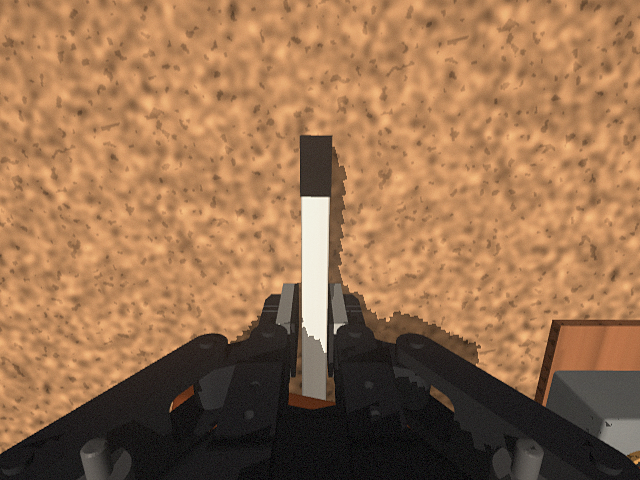

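Run:
```python
import cv2
a=cv2.imread('pics/top10.png')[140:300,270:430];cv2.imwrite('pics/c11.png',cv2.resize(a,None,fx=3.7,fy=3.7,interpolation=cv2.INTER_CUBIC))
```

```text
(no output)
```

View pics/c11.png

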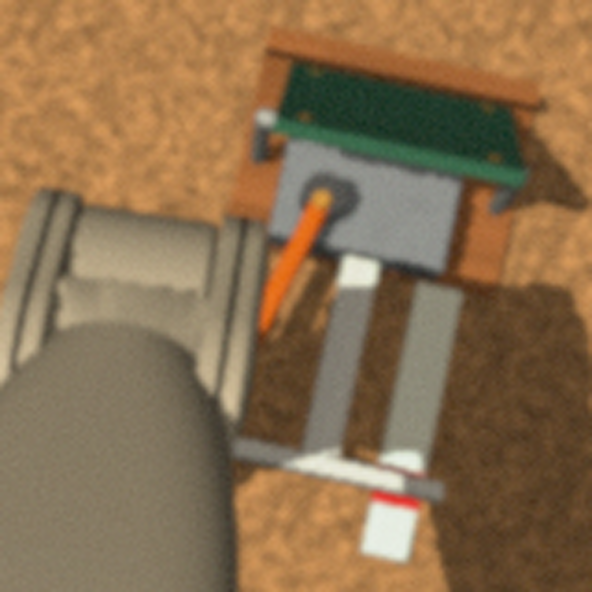

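```bash
cat >> h.py <<'E'
def leg(fn):
    z=np.load('pics/%s.npz'%fn);p,d=z['p'],z['d'];S=np.load('stand.npy')
    v,u=np.mgrid[:480,:640];W=world('top',u,v,d)
    c,q=np.cos(S[2]),np.sin(S[2]);e=W[...,:2]-S[:2];L=np.stack([c*e[...,0]+q*e[...,1],-q*e[...,0]+c*e[...,1],W[...,2]],-1)
    def edge(xs,y,z): pass
    m=(d>0)&(L[...,2]>.024)&(L[...,2]<.042)&(L[...,1]<.0)&(L[...,1]>-.068)&(L[...,0]<-.09)&(L[...,0]>-.18)
    m2=m&(abs(L[...,1])>.014)
    B=L[m2];print('bar pts',len(B),np.percentile(B[:,0],[3,50,97]).round(4),'mean',B[:,0].mean().round(4))
    for g in (.045,.05,.055):
        print(g,[np.round(proj('top',x),1) for x in T2(S,[[-.095-g,-.045,.036],[-.105-g,-.045,.036]])])
    H=cv2.cvtColor(p,cv2.COLOR_RGB2HSV)
    m=(d>0)&(H[...,1]>170)&((H[...,0]<4)|(H[...,0]>176))&(u>360)&(u<400)&(v>250)&(v<290);B=L[m];print('red',len(B),np.percentile(B[:,0],[0,50,100]) if len(B) else '')
E
python3 - <<'E'
from h import *
leg('top0');leg('top10')
E
```

```text
bar pts 147 [-0.1052 -0.1005 -0.0956] mean -0.1007
0.045 [array([379.1, 265. ]), array([378.2, 269.8])]
0.05 [array([378.6, 267.4]), array([377.7, 272.2])]
0.055 [array([378.2, 269.8]), array([377.2, 274.6])]
red 92 [-0.15923549 -0.15020135 -0.14222002]
bar pts 142 [-0.1552 -0.1507 -0.1452] mean -0.1506
0.045 [array([379.1, 265. ]), array([378.2, 269.8])]
0.05 [array([378.6, 267.4]), array([377.7, 272.2])]
0.055 [array([378.2, 269.8]), array([377.2, 274.6])]
red 17 [-0.15874461 -0.1573447  -0.15570311]
```

step_arm --pt "-0.5 0 -0.2 0.1 -0.3 0.1" --pt "-0.5 -0.1 0 0.1 -0.2 0" --pt "-0.5 -0.1 0 0.1 -0.2 0" --pt "-0.5 -0.1 0 0.1 -0.2 0"

```text
time_s: 18.22
position: [0.4989, -0.0319, 0.0364]
orientation: [-0.001, 0.781, 0.624, -0.003]
wrist_force: [4.7, 1.3, 0.1]
gripper_width: 0.0119
```

Run:
```python
from h import *
sxy();S=np.load('stand.npy')
plan([(T2(S,[[-.1515,.07,.037]])[0],Rdown(np.pi/2+S[2]),1)],0)
```

```text
t 18.22 p [ 0.4989 -0.0319  0.0364] F [4.7 1.3 0.1] w 0.0119 yaw 77.21 z [-0.006 -0.002 -1.   ]
stand xy -0.1535 0.078
[[-0.8,0.2,-0.06,-0.3,0.2,0.2]]
```

step_arm --pt "-0.5 0.1 0 -0.2 0.1 0.1" --pt "-0.5 0 0.1 0 0 0.1" --pt "-0.5 -0.1 0.1 0 0 0"

```text
time_s: 18.47
position: [0.4963, -0.0457, 0.0349]
orientation: [-0.001, 0.782, 0.623, 0.001]
wrist_force: [4.8, 2.5, 6.5]
gripper_width: 0.0122
```

Run:
```python
from h import *
sxy();S=np.load('stand.npy')
plan([(T2(S,[[-.1515,.06,.037]])[0],Rdown(np.pi/2+S[2]),1)],0)
```

```text
t 18.47 p [ 0.4963 -0.0457  0.0349] F [4.8 2.5 6.5] w 0.0122 yaw 77.09 z [-0.     0.003 -1.   ]
stand xy -0.153 0.064
[[-0.4,0.15,-0.21,0,-0.2,0.1]]
```

step_arm --pt "-0.2 0.1 -0.3 0 -0.1 0.1" --pt "-0.3 0 0 0 -0.1 0"

```text
time_s: 18.63
position: [0.4955, -0.0512, 0.0376]
orientation: [-0.001, 0.783, 0.622, -0.001]
wrist_force: [4.9, 2.3, 0.9]
gripper_width: 0.0118
```

Run:
```python
from h import *
sxy();S=np.load('stand.npy')
plan([(T2(S,[[-.1515,.05,.037]])[0],Rdown(np.pi/2+S[2]),1)],0)
snap('top','top12');leg('top12');p,d,s=snap('side','side12')
cr=cv2.resize(p[130:280,230:430],None,fx=4,fy=4,interpolation=cv2.INTER_CUBIC);cv2.imwrite('pics/c12.png',cr[:,:,::-1])
p=cv2.imread('pics/top12.png')[140:300,270:430];cv2.imwrite('pics/c13.png',cv2.resize(p,None,fx=3.7,fy=3.7,interpolation=cv2.INTER_CUBIC))
```

```text
t 18.63 p [ 0.4955 -0.0512  0.0376] F [4.9 2.3 0.9] w 0.0118 yaw 76.96 z [-0.002  0.    -1.   ]
stand xy -0.1525 0.0585
[[-0.85,0.1,0.06,-0.1,0,0]]
bar pts 141 [-0.1561 -0.1519 -0.1465] mean -0.1517
0.045 [array([379.1, 265. ]), array([378.2, 269.8])]
0.05 [array([378.6, 267.4]), array([377.7, 272.2])]
0.055 [array([378.2, 269.8]), array([377.2, 274.6])]
red 10 [-0.15851118 -0.15819    -0.15732049]
```

View pics/c12.png

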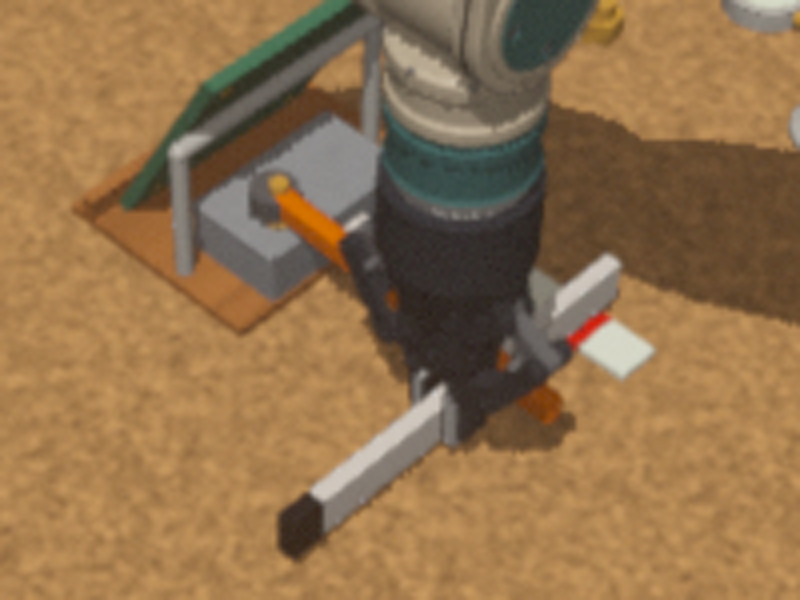

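View pics/c13.png

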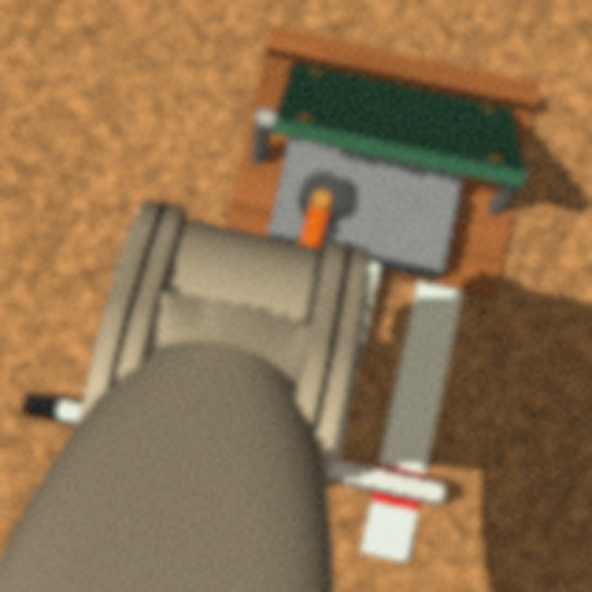

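step_arm --pt "-0.4 0 0 0 -0.1 0" --pt "-0.4 0 0 0 -0.1 0" --pt "-0.3 -0.1 0 0 -0.1 0"

```text
time_s: 18.98
position: [0.4936, -0.0588, 0.0376]
orientation: [-0.001, 0.782, 0.623, 0.002]
wrist_force: [12.2, 16.2, -2.9]
gripper_width: 0.0117
```

Run:
```python
from h import *
sxy();S=np.load('stand.npy')
plan([(T2(S,[[-.1515,.045,.037]])[0],Rdown(np.pi/2+S[2]),1)],0)
```

```text
t 18.98 p [ 0.4936 -0.0588  0.0376] F [12.2 16.2 -2.9] w 0.0117 yaw 77.08 z [ 0.001  0.004 -1.   ]
stand xy -0.1526 0.0506
[[-0.56,0.11,0.06,0,-0.3,0.1]]
```

Run:
```python
from h import *
snap('top','top13');leg('top13');p,d,s=snap('side','side13')
cr=cv2.resize(p[130:280,230:430],None,fx=4,fy=4,interpolation=cv2.INTER_CUBIC);cv2.imwrite('pics/c14.png',cr[:,:,::-1])
S=np.load('stand.npy')
H=cv2.cvtColor(p,cv2.COLOR_RGB2HSV);v,u=np.mgrid[:480,:640]
W=world('side',u,v,d)
c,q=np.cos(S[2]),np.sin(S[2]);e=W[...,:2]-S[:2];L=np.stack([c*e[...,0]+q*e[...,1],-q*e[...,0]+c*e[...,1],W[...,2]],-1)
m=(d>0)&(H[...,0]>4)&(H[...,0]<15)&(H[...,1]>215)&(L[...,2]>.04)&(L[...,2]<.065)&(L[...,0]<-.0)&(L[...,0]>-.22)&(abs(L[...,1]-.05)<.08)
for a in np.arange(-.21,0,.015):
  B=L[m&(abs(L[...,0]-a)<.007)]
  if len(B)>3:print(a.round(3),len(B),np.percentile(B[:,1],[5,50,95]).round(4),np.median(B[:,2]).round(4))
p,d=read_camera('top')
for a in (0,.02,.05,.1): print(a,[np.round(proj('side',x),1) for x in T2(S,[[-.01,.03,.058],[-.01-.195*np.cos(a),.03+.195*np.sin(a),.058]])])
```

```text
bar pts 125 [-0.1562 -0.1519 -0.1465] mean -0.1517
0.045 [array([379.1, 265. ]), array([378.2, 269.8])]
0.05 [array([378.6, 267.4]), array([377.7, 272.2])]
0.055 [array([378.2, 269.8]), array([377.2, 274.6])]
red 9 [-0.15888704 -0.15809843 -0.15758234]
-0.21 17 [0.0311 0.0338 0.0375] 0.0555
-0.195 12 [0.0297 0.0341 0.0373] 0.0563
-0.075 9 [0.0355 0.0377 0.0387] 0.0492
-0.06 11 [0.0331 0.0367 0.0384] 0.051
-0.045 8 [0.036  0.037  0.0392] 0.0494
-0.03 9 [0.0311 0.0373 0.0397] 0.053
0 [array([298.9, 175.7]), array([371.6, 226.6])]
0.02 [array([298.9, 175.7]), array([370.3, 227.7])]
0.05 [array([298.9, 175.7]), array([368.2, 229.3])]
0.1 [array([298.9, 175.7]), array([364.5, 231.9])]
```

View pics/c14.png

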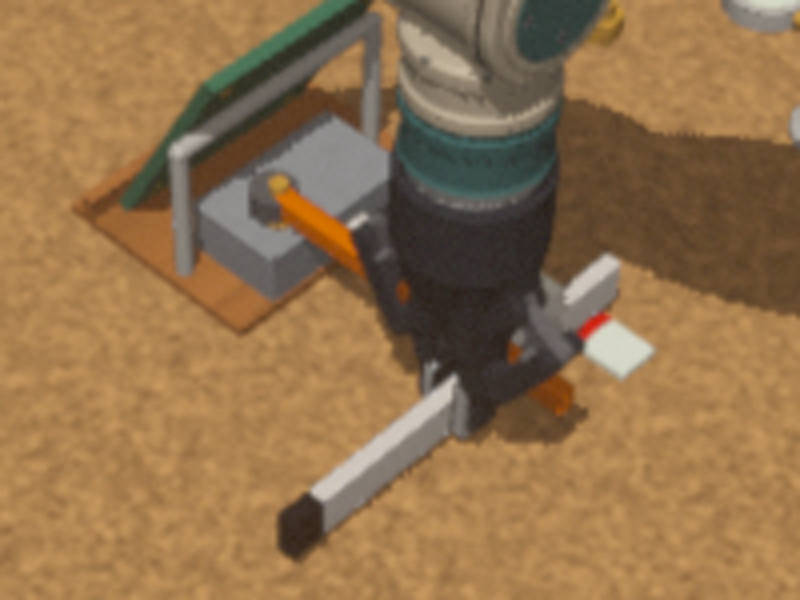

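step_arm --pt "0 0.1 0 0 0 0" --pt "0 0 0 0 0 0" --pt "0 0 0 0 0 0" --jaw 1 --newtons 20

```text
time_s: 19.38
position: [0.4945, -0.0587, 0.0377]
orientation: [-0.001, 0.782, 0.623, 0.001]
wrist_force: [3.5, 1.3, 0.9]
gripper_width: 0.0095
```

Run:
```python
from h import *
sxy();snap('top','top14');leg('top14')
```

```text
t 19.38 p [ 0.4945 -0.0587  0.0377] F [3.5 1.3 0.9] w 0.0095 yaw 77.09 z [ 0.     0.003 -1.   ]
stand xy -0.1518 0.0509
bar pts 132 [-0.1563 -0.152  -0.1467] mean -0.1518
0.045 [array([379.1, 265. ]), array([378.2, 269.8])]
0.05 [array([378.6, 267.4]), array([377.7, 272.2])]
0.055 [array([378.2, 269.8]), array([377.2, 274.6])]
red 7 [-0.1587168  -0.15804017 -0.15741564]
```

step_arm --pt "-0.1 0.1 0 0 0 0" --pt "0 0 0 0 0 0"

```text
time_s: 19.6
position: [0.4945, -0.0587, 0.0377]
orientation: [-0.003, 0.782, 0.623, 0.002]
wrist_force: [5.8, 0.5, -1.7]
gripper_width: 0.0094
```

Run:
```python
from h import *
sxy();p,d,s=snap('top','top15');leg('top15');sxy()
a=cv2.resize(p[140:300,270:430],None,fx=3.7,fy=3.7,interpolation=cv2.INTER_CUBIC);cv2.imwrite('pics/c15.png',a[:,:,::-1])
p,d,s=snap('side','side15')
cr=cv2.resize(p[100:300,230:480],None,fx=3,fy=3,interpolation=cv2.INTER_CUBIC);cv2.imwrite('pics/c16.png',cr[:,:,::-1])
snap('wrist','w15')
```

```text
t 19.6 p [ 0.4945 -0.0587  0.0377] F [ 5.8  0.5 -1.7] w 0.0094 yaw 77.09 z [-0.001  0.007 -1.   ]
stand xy -0.1517 0.0509
bar pts 129 [-0.1564 -0.1522 -0.1468] mean -0.1519
0.045 [array([379.1, 265. ]), array([378.2, 269.8])]
0.05 [array([378.6, 267.4]), array([377.7, 272.2])]
0.055 [array([378.2, 269.8]), array([377.2, 274.6])]
red 7 [-0.15896454 -0.15814058 -0.15763477]
t 19.65 p [ 0.4945 -0.0587  0.0377] F [3.9 2.5 0.1] w 0.0094 yaw 77.09 z [-0.     0.007 -1.   ]
stand xy -0.1517 0.0509
```

View pics/c15.png

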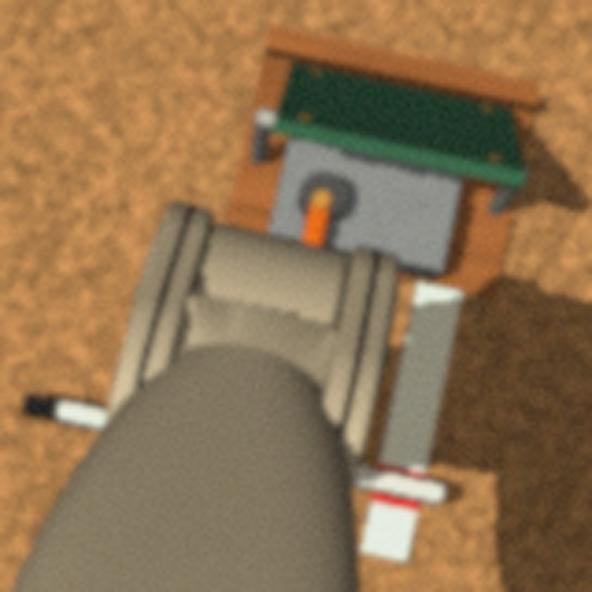

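View pics/c16.png

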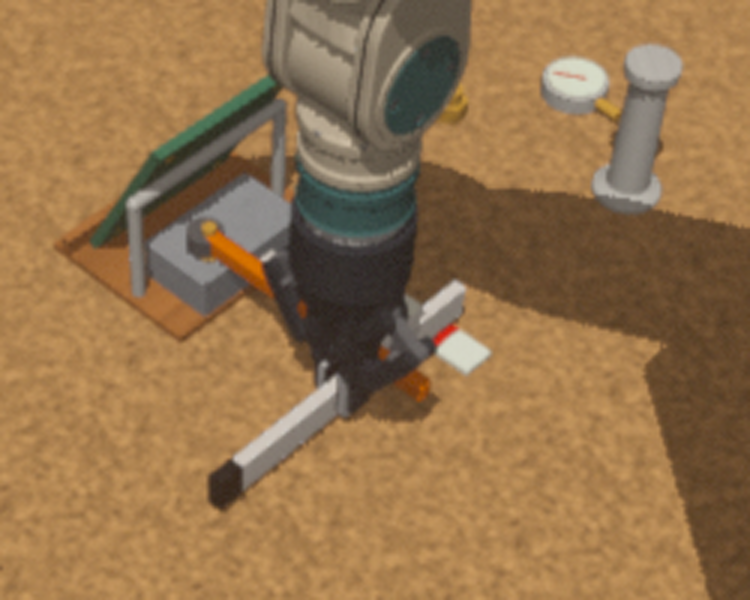

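View pics/w15.png

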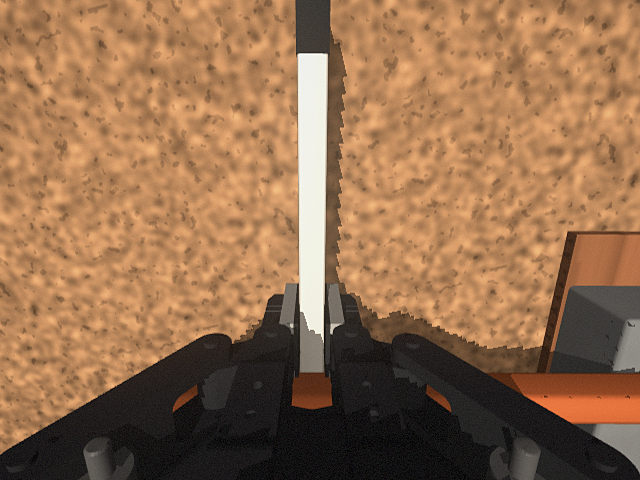

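```bash
python3 -c "
from workcell import *
print(hand_in())"
```

```text
the job is handed in; nothing more can be done
None
```

I handed the job in at about 19.8 s, with the panel leaning, the lever closed and the gripper still holding the leg over the red band.

- **Panel:** I lifted the middle-sized green panel out of the rack and set it with its foot on the plank inside the lip. When I let go it settled against the rest bar. In the last pictures it still leans there, roughly centred.
- **Leg:** The last depth reading puts it about 51.5 mm out; the mark is 50 ± 6 mm. Red shows on both sides of the crossbar in the top view. The gripper holds it at 20 N and it stayed still between the last readings. It was at 50 to 52 mm at each check while the lever was being closed.
- **Lever:** I pushed it with the fingers' sides until the force rose to about 20 N, which I take as its stop. Depth readings show it parallel to the leg. The middle of the lever was hidden by the gripper, so this rests on the visible ends and the force.
- **Loose parts:** I never went near the chimney, gauge, union or axle. I did not measure their positions afterwards; they look unmoved in the pictures where they show.

No check failed. Two readings were odd while I held the leg:
- **Vertical force:** about 10 N while drawing the leg out and 6.5 N while sliding along the bar. It cleared when I loosened the grip and raised the hand.
- **Tool drift:** the tool moved a few millimetres between moves, which I corrected.

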